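# Key the drive gear onto the came mill's shaft

### The arm

A 6-joint arm with a two-finger parallel gripper is mounted at the origin on a cart in front of the work surface, level with it; the furniture and walls round the work are solid. World frame = base frame: x ahead of the robot, y to its left, z up, the work surface at z = 0. Lengths are in mm, angles in rad, forces in N, time in s.
With the tool pointing down it reaches from about 275 to 1000 mm from the base axis. Payload 8.4 kg.
Tool frame: the origin (TCP) lies where the fingers leave the gripper's body, on its centre line; the fingertips stand 73 mm ahead of it and the grasp point (between the pads) lies 54 mm ahead of it (grip_point_offset is the distance from the TCP to the grasp point, in mm); z points along the fingers, y is the direction in which the jaws open and shut (so a half turn about z gives the same grasp; the last joint's range is limited). The gripper opens to 85 mm and grips with 20 to 120 N. Pads are 22 mm wide; open, the fingers measure 114 mm over their backs; the gripper's body (76 mm by 85 mm) begins 54 mm behind the grasp point. The pads swing forward as they close: fully open they stand 13 mm farther back than shut.
Start: joints at [-1.282, 0.353, 1.633, -0, 1.155, -0.002], TCP at [179.198, -598.763, 303.881] pointing down, gripper open.
Joint ranges: [-2.63, 2.63], [-0.92, 2.1], [0.06, 2.66], [-1.3, 4.44], [0, 2.69], [-3.02, 3.02]. Speed limits (rad/s): [2.22, 2.22, 2.79, 3.14, 3.14, 3.14].

### API

Orientations are given as [roll, pitch, yaw] about the fixed x, y, z axes, in that order (R = Rz(yaw) Ry(pitch) Rx(roll)).
In Python, from rig import sense, grab_frame, sign_off, grip_point_offset gives the robot as it stands. The module is installed in compiled form; this text tells all that it offers.
- The arm moves only by the tool drive_tool, never from a script. Its argument "targets" is one flat list of numbers, 7 for each row, row after row: the shift along the tool's x, y, z in m, then the turn, a rotation vector about the tool's x, y, z in rad, then the opening, from 0 (shut) to 1 (fully open). In form: [tx, ty, tz, wx, wy, wz, grip, tx, ty, tz, wx, wy, wz, grip, ...]. A call has 1 to 12 rows; each row is the pose to reach, as a shift and turn from the pose commanded when the call began, along the tool's axes at that moment; what a row does not reach only later rows make up. A row lasts 1/12 s, in which the tool goes at most 41.7 mm and 7.16 degrees, less where a joint would pass 70% of its speed; a pose out of reach is approached as far as the arm can. A call with a gripper value outside its range is refused whole. The fingers move at their own pace and stop on an object; "force" is the grip in N (left out, the last holds). Time passes only in rows, so rows that repeat a pose let the fingers close. It gives the time, the measured TCP pose, the force and the opening at its end, in the units of the state.
- sense(): the state, without advancing time (a new reading comes with each control period).
- grab_frame(name): name is "side" or "top"; returns a dict with "color" (400x640x3 uint8, blue, green, red), "vertical_fov" (degrees; the focal length in pixels is half the picture's height over the tangent of half this angle, whatever the lens; pixels are square), "cx", "cy" (the principal point, pixels), "k1" (the pictures are not rectified: a ray, as slopes to the right and down, at radius r is drawn at 1 + k1 r^2 times it, then the intrinsics apply), "world_from_camera" (4x4, takes a point from camera to world coordinates). Camera axes: x right, y down, z forward; pixel columns grow to the right and rows downward; lengths in mm; the calibration is good to about 2 mm. A picture is of the moment at which its call begins. There is no depth.
- sign_off(): hands the job in, once; it reports no verdict.
The state is a dict: "clock": time; "qpos": joint angles; "qvel": joint speeds; "joint_efforts": joint torques, N m; "eef_pos": TCP position; "tcp_rot": TCP orientation; "contact_force": force on the tool from outside, world axes, zero at the start; "wrist_torque": the same for the moment, N m; "opening": opening from 0.0 (shut) to 1.0 (fully open).
Only numpy, scipy, OpenCV 4.12 (cv2) and the standard library are available. Lean on these libraries where they do the work, as an engineer would, in place of code of your own. Each camera call takes 0.05 s, during which the arm holds its last target. There are 200 camera calls.

### The job

Fit the drive gear to the little came mill: turn the mill's crank until the keyseat in the shaft faces straight up, lay the 60 mm key in the keyseat so that it lies down on the seat's floor, then take the toothed gear from the wooden rack and slide it over the shaft end, keyway over the key and boss outward, fully home against the shoulder. Leave the plain wheel in the rack and the longer key on its foam block, and do not knock over the bottle that stands before the mill.

Things in the scene. Friction and masses are not known exactly. Their poses are not given: they have to be found in the camera images.
- arbor (a joint): turning angle of the mill's horizontal shaft, rad. 0: its keyseat and the crank handle, both on the same side of the shaft, point straight up; positive: they tip toward the robot. Turns within +-2.6 against a light friction (under 2 N at the handle) and stays where it is left; turning it toward 0 lifts the handle and carries it away from the robot
- mill: the mill's fixed grey frame. Origin on the bench right below the shoulder point; y horizontal along the shaft, away from its free end, z up. Base plate x -80 to 80, y 28 to 153 mm, 12 mm high; two cheeks between y = 44 and 136 mm, 124 mm wide at the foot, 66 mm at the top, 180 mm high with their screws
- shoulder (a point): point on the shaft's axis, 100 mm above the bench, in the face of the 54 mm collar against which the gear must rest. Its axes turn with the shaft: y along the shaft, away from its free end, z from the axis out through the keyseat. Along -y: 44 mm thick shaft for 78 mm, taper to 30 mm at 86 mm, 28 mm thread to the end at 107.5 mm. Along +y: the collar, then the mill's cheek at 44 mm
- keyseat (a point): middle of the flat floor of the keyseat, 36 mm from the shoulder and 14 mm from the shaft's axis; axes as shoulder, turning with the shaft. The keyseat is a slot with closed ends, 64 mm long (along y), 16 mm wide with chamfered lips, 8 mm deep below the shaft's crown
- crank_handle (a point): middle of the crank's handle, 72 mm from the shaft's axis, 195 mm from the shoulder along +y; axes as shoulder. The handle is a free-spinning wooden sleeve, 20 mm in diameter and 60 mm long, parallel to the shaft; the crank arm lies 5 mm beyond its end toward the mill
- shaft_key: the key to be fitted: plain dark steel bar 60 x 14 x 14 mm lying flat on one of the two white foam blocks. Origin at its centre, x along its length. In the keyseat its centre lies 7 mm above the seat's floor and its top stands 6 mm above the shaft's crown
- long_key: a longer spare key, 86 x 14 x 14 mm, on the other foam block; too long for the seat, to be left. Origin at its centre, x along its length
- drive_gear: steel gear on edge in the rack, keyway up: toothed plate 116 mm across, 28 mm thick, boss 74 mm across, 0.4 to 0.8 kg. Origin on the axis in the flat toothed face that meets the shoulder; plate from y = 0 to -28 mm, boss on to -60 mm; z through the keyway. Bore 46.6 mm, keyway 16.8 mm wide, to 30 mm from the axis. Home, origin and axes agree with shoulder
- gear_pinch (a point): point of the gear 50 mm from its axis on the keyway's side, in the middle of the plate's thickness (y = -14 mm in the gear's frame), same axes as the gear. Here the plate can be pinched from above across its 28 mm: both faces are flat and free from 37 to 58 mm from the axis, and clear of the 54 mm collar when it is home
- plain_wheel: a spare roll wheel, smooth rim without teeth, 90 mm in diameter, 24 mm thick, round 31 mm bore without a keyway, on edge in the rack's other slot; to be left. Origin on its axis, y along the axis, wheel from y = -2 to -26 mm
- wheel_rack: wooden rack fixed to the bench, 102 (x) x 210 (y) x 48 mm, origin at the middle of its underside; two slots across it, 94 mm apart along y, each 32 mm wide, hold a wheel on edge with its axis along y. Wheels rest 20 mm above the bench at two points; rack posts beside the slots are 48 mm high
- block_a: white foam block 62 (x) x 92 (y) x 26 mm, fixed, origin at the middle of its underside; a key lies on it
- block_b: a second block like block_a with the other key
- bottle: loose cream bottle with a red cap, 48 mm in diameter, 103 mm high, on the bench before the mill; origin at the middle of its underside, z up

How it is judged (in metres and radians):
On the way, in this order (a step that is already met when the one before it is completed fails the run):
1. the shaft is turned so that the keyseat faces up, within 14 degrees (value of joint arbor between -0.25 and 0.25 rad), for 0.2 s.
2. the 60 mm key lies in the keyseat, down on its floor (within 3 mm) and let go (x of shaft_key in the frame of keyseat between -0.003 and 0.003 m and y of shaft_key in the frame of keyseat between -0.006 and 0.006 m and z of shaft_key in the frame of keyseat between 0.004 and 0.01 m and angle between the x axis of shaft_key and the y axis of keyseat, either way round below 0.12 rad and contact force between shaft_key and the fingers below 0.1 N), for 0.2 s.
At the end, for the whole second after the job is handed in: The 60 mm key lies on the floor of the keyseat (centre within 3 mm across and in depth, 6 mm along); the gear sits on the shaft with its flat face within 4 mm of the shoulder, boss outward, coaxial within 4 mm, its keyway over the key (within 0.15 rad), and both are at rest and let go (x of shaft_key in the frame of keyseat between -0.003 and 0.003 m and y of shaft_key in the frame of keyseat between -0.006 and 0.006 m and z of shaft_key in the frame of keyseat between 0.004 and 0.01 m and angle between the x axis of shaft_key and the y axis of keyseat, either way round below 0.12 rad and x of drive_gear in the frame of shoulder between -0.004 and 0.004 m and y of drive_gear in the frame of shoulder between -0.004 and 0.003 m and z of drive_gear in the frame of shoulder between -0.004 and 0.004 m and angle between the y axis of drive_gear and the y axis of shoulder, either way round below 0.08 rad and angle between the z axis of drive_gear and the z axis of shoulder, either way round below 0.15 rad and linear speed of each of shaft_key, drive_gear below 0.02 m/s); the robot touches nothing.
It fails at once if the plain wheel is moved by more than 40 mm (distance of plain_wheel from where it was at the start of the episode above 0.04 m).
It fails at once if the longer key is moved by more than 40 mm (distance of long_key from where it was at the start of the episode above 0.04 m).
It fails at once if the bottle is knocked over (angle between bottle's own z axis and vertical above 0.5 rad).
It also fails if it takes over 72 s, if anything falls off the work surface, if the arm or the gripper's body presses on something with over 40 N, if the wrist force passes 120 N, or if a joint passes its speed limit or range.

## Working session

There is one attempt and no reset: what is moved stays moved. The work goes in short steps, Python scripts to look and compute and a tool call to move; the robot and the scene stay as the last step left them, time stands still between calls to the robot, and variables do not carry over. Pictures are saved under pics/ and viewed, about 8 in all and at most 12, crops included, and the job is handed in when it is done.

Besides the shell and the picture viewer there is one more tool, called after "Request:" as a command line: name --argument value ..., lists and objects as JSON in quotes. drive_tool: Moves the arm, as the interface text tells. Its arguments: {"type":"object","properties":{"targets":{"type":"array"},"force":{"type":"number"}},"required":["targets"]}

```bash
mkdir -p pics; cat > h.py <<'E'
import numpy as np, cv2
from rig import sense, grab_frame, sign_off, grip_point_offset
def K(f):
    h=f["color"].shape[0]; return h/2/np.tan(np.radians(f["vertical_fov"])/2)
def ray(f,u,v):
    F=K(f); x=(u-f["cx"])/F; y=(v-f["cy"])/F; rd=np.hypot(x,y); r=rd
    for _ in range(50): r=rd/(1+f["k1"]*r*r)
    s=r/rd if rd>0 else 1
    T=np.array(f["world_from_camera"]); d=T[:3,:3]@np.array([x*s,y*s,1]); return T[:3,3],d/np.linalg.norm(d)
def onplane(f,u,v,z):
    o,d=ray(f,u,v); return o+d*(z-o[2])/d[2]
def proj(f,p):
    T=np.array(f["world_from_camera"]); c=T[:3,:3].T@(np.array(p,float)-T[:3,3]); x,y=c[0]/c[2],c[1]/c[2]
    s=1+f["k1"]*(x*x+y*y); return np.array([f["cx"]+K(f)*x*s,f["cy"]+K(f)*y*s])
def tri(f1,p1,f2,p2):
    o1,d1=ray(f1,*p1); o2,d2=ray(f2,*p2)
    A=np.c_[d1,-d2]; t=np.linalg.lstsq(A,o2-o1,rcond=None)[0]; a=o1+d1*t[0]; b=o2+d2*t[1]
    return (a+b)/2, np.linalg.norm(a-b)
def save(f,n): cv2.imwrite(f"pics/{n}.png",f["color"])
E
python3 - <<'E'
from h import *
import pickle
for n in("side","top"):
    f=grab_frame(n); save(f,n+"0"); pickle.dump(f,open(n+"0.pkl","wb"))
    print(n,{k:f[k] for k in("vertical_fov","cx","cy","k1")}); print(np.round(f["world_from_camera"],3))
s=sense(); print({k:(np.round(v,3) if not isinstance(v,dict) else v) for k,v in s.items()}, grip_point_offset)
E
```

```text
side {'vertical_fov': 43.76136761789161, 'cx': 314.16111434975113, 'cy': 201.79426761616497, 'k1': -0.14317732930098814}
[[ 9.99000e-01  2.90000e-02 -4.40000e-02  5.73641e+02]
 [ 5.20000e-02 -6.65000e-01  7.45000e-01 -8.26991e+02]
 [-7.00000e-03 -7.47000e-01 -6.65000e-01  8.69788e+02]
 [ 0.00000e+00  0.00000e+00  0.00000e+00  1.00000e+00]]
top {'vertical_fov': 51.65258171340212, 'cx': 318.53561777978354, 'cy': 199.61267119309608, 'k1': -0.05091951720777326}
[[ 2.000000e-02 -9.860000e-01  1.680000e-01  4.016260e+02]
 [-1.000000e+00 -2.200000e-02 -9.000000e-03 -1.667500e+01]
 [ 1.200000e-02 -1.680000e-01 -9.860000e-01  1.004316e+03]
 [ 0.000000e+00  0.000000e+00  0.000000e+00  1.000000e+00]]
{'clock': np.float64(0.1), 'qpos': array([-1.282,  0.354,  1.634,  0.   ,  1.155, -0.002]), 'qvel': array([ 0.   , -0.001, -0.001,  0.001, -0.001,  0.   ]), 'joint_efforts': array([-0.0000e+00, -6.0636e+01, -3.4282e+01, -0.0000e+00,  4.0000e-03,
        0.0000e+00]), 'eef_pos': array([ 179.116, -598.438,  303.225]), 'tcp_rot': array([-3.14 , -0.   ,  0.291]), 'contact_force': array([ 0.295,  0.017, -0.036]), 'wrist_torque': array([0.088, 0.019, 0.021]), 'opening': np.float64(1.0)} 53.900000000000006
```

View pics/side0.png

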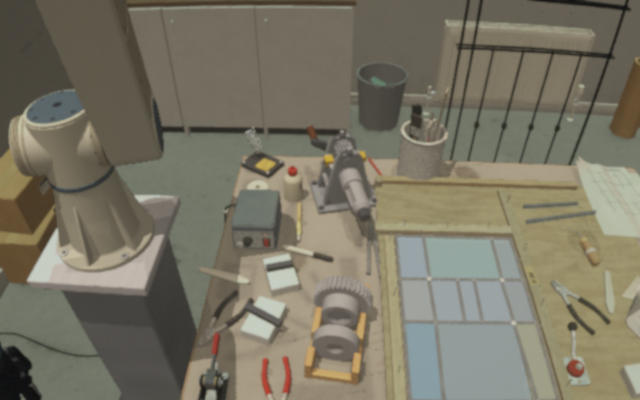

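View pics/top0.png

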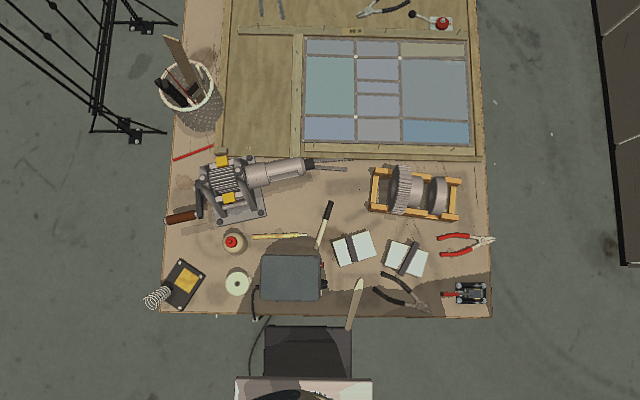

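The side view shows the mill at (350,180), the bottle at (292,182), the blocks at (280,272) and (262,318), and the rack at (338,335). The top view shows the mill at (235,190), the crank handle at (183,215), the bottle at (233,241), the blocks at (353,248) and (406,257), and the rack at (413,193). The gear is at the left in the rack, and its boss appears to be on the right.

```bash
python3 - <<'E'
import cv2
t=cv2.imread("pics/top0.png")[145:285,155:475]; cv2.imwrite("pics/tc.png",cv2.resize(t,None,fx=2.5,fy=2.5,interpolation=cv2.INTER_CUBIC))
s=cv2.imread("pics/side0.png")[120:390,200:410]; cv2.imwrite("pics/sc.png",cv2.resize(s,None,fx=2.2,fy=2.2,interpolation=cv2.INTER_CUBIC))
E
```

```text
(no output)
```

View pics/tc.png

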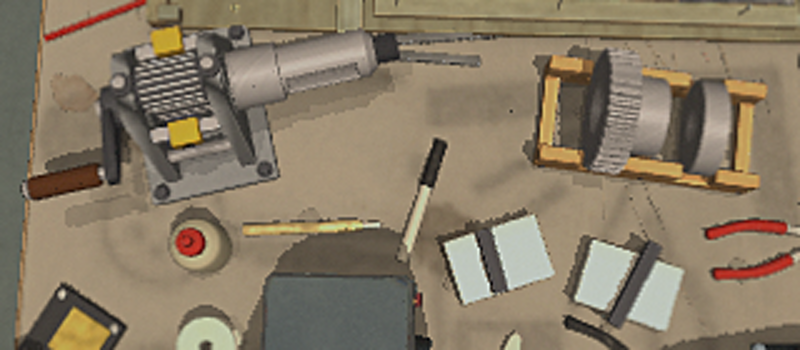

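View pics/sc.png

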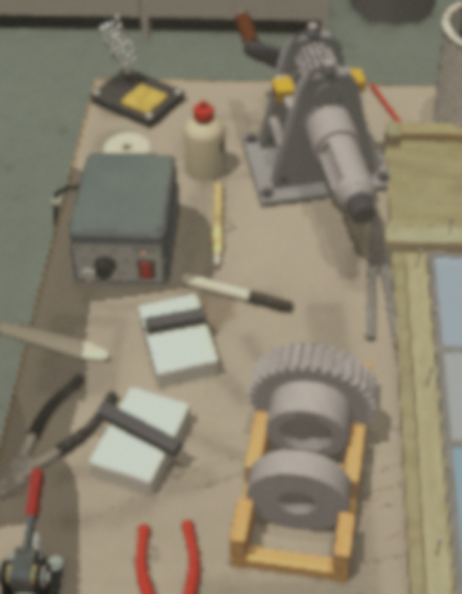

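```bash
cat > m1.py <<'E'
from h import *
import pickle
T=pickle.load(open("top0.pkl","rb")); S=pickle.load(open("side0.pkl","rb"))
def c(p): return (p[0]/2.5+155,p[1]/2.5+145)
def d(p): return (p[0]/2.2+200,p[1]/2.2+120)
r=lambda a:np.round(a,1)
hsv=cv2.cvtColor(T["color"],cv2.COLOR_BGR2HSV); hs=cv2.cvtColor(S["color"],cv2.COLOR_BGR2HSV)
# shaft edges in the top view via the saturation profile
up=[];lo=[]
for u in range(272,300,3):
    col=hsv[150:192,u,1].astype(int); 
    m=np.where(col<45)[0]; 
    if u in(275,290): print(u,col.tolist())
    if len(m): up.append((u,150+m[0]));lo.append((u,150+m[-1]))
print(up,lo)
print("thread end top",r(onplane(T,*c((397,47)),100)),"tri",tri(T,c((397,47)),S,d((361,209))))
# handle
for n,f,h,b in(("T",T,hsv,(155,195,205,235)),("S",S,hs,(300,115,325,150))):
    x0,y0,x1,y1=b; k=cv2.inRange(h[y0:y1,x0:x1],(0,90,20),(15,255,150)); 
    ys,xs=np.nonzero(k); print("handle",n,len(xs),xs.mean()+x0,ys.mean()+y0, cv2.minAreaRect(np.c_[xs+x0,ys+y0].astype(np.float32)))
# blocks (white) and keys
for n,f,h,b in(("T",T,hsv,(325,225,430,285)),("S",S,hs,(235,245,310,350))):
    x0,y0,x1,y1=b; w=cv2.inRange(h[y0:y1,x0:x1],(0,0,165),(180,40,255)); 
    w=cv2.morphologyEx(w,cv2.MORPH_CLOSE,np.ones((9,9))); w=cv2.morphologyEx(w,cv2.MORPH_OPEN,np.ones((3,3)))
    for q in cv2.findContours(w,0,2)[0]:
        if cv2.contourArea(q)<200: continue
        R=cv2.minAreaRect(q); P=cv2.boxPoints(R)+[x0,y0]; print(n,"block",cv2.contourArea(q),r(P).tolist()); print([r(onplane(f,*p,26))[:2].tolist() for p in P])
    dk=cv2.inRange(h[y0:y1,x0:x1,2],0,105); dk=cv2.morphologyEx(dk,cv2.MORPH_OPEN,np.ones((3,3)))
    for q in cv2.findContours(dk,0,2)[0]:
        if cv2.contourArea(q)<60: continue
        R=cv2.minAreaRect(q); P=cv2.boxPoints(R)+[x0,y0]; print(n,"dark",cv2.contourArea(q),r(P).tolist()); print([r(onplane(f,*p,40))[:2].tolist() for p in P])
# rack orange
for n,f,h,b in(("T",T,hsv,(365,155,470,225)),("S",S,hs,(300,280,375,385))):
    x0,y0,x1,y1=b; k=cv2.inRange(h[y0:y1,x0:x1],(10,120,120),(22,255,255)); 
    ys,xs=np.nonzero(k); P=cv2.boxPoints(cv2.minAreaRect(np.c_[xs+x0,ys+y0].astype(np.float32))); print(n,"rack",r(P).tolist(),[r(onplane(f,*p,48))[:2].tolist() for p in P])
# bottle cap
for n,f,h,b in(("T",T,hsv,(222,230,245,250)),("S",S,hs,(284,163,300,178))):
    x0,y0,x1,y1=b; k=cv2.inRange(h[y0:y1,x0:x1],(0,150,90),(8,255,255)); ys,xs=np.nonzero(k); print("cap",xs.mean()+x0,ys.mean()+y0,r(onplane(f,xs.mean()+x0,ys.mean()+y0,98)))
E
python3 m1.py
```

```text
275 [85, 86, 86, 89, 87, 81, 105, 104, 66, 72, 66, 50, 39, 37, 39, 41, 37, 38, 37, 40, 33, 32, 36, 39, 42, 38, 38, 40, 40, 38, 37, 46, 69, 67, 70, 68, 63, 62, 64, 63, 69, 70]
290 [79, 72, 69, 65, 63, 62, 58, 70, 48, 35, 41, 37, 37, 40, 38, 38, 37, 33, 33, 39, 42, 36, 36, 38, 38, 37, 37, 36, 59, 73, 68, 66, 71, 71, 66, 72, 70, 68, 66, 64, 68, 66]
[(272, np.int64(162)), (275, np.int64(162)), (278, np.int64(161)), (281, np.int64(160)), (284, np.int64(160)), (287, np.int64(159)), (290, np.int64(159)), (293, np.int64(158)), (296, np.int64(157)), (299, np.int64(157))] [(272, np.int64(181)), (275, np.int64(180)), (278, np.int64(180)), (281, np.int64(179)), (284, np.int64(178)), (287, np.int64(178)), (290, np.int64(177)), (293, np.int64(176)), (296, np.int64(176)), (299, np.int64(175))]
thread end top [637.3 -12.5 100. ] tri (array([636.538242  , -12.39693145, 106.9658751 ]), np.float64(2.1159554704911856))
handle T 273 180.08424908424908 217.27106227106228 ((179.75784301757812, 222.01913452148438), (29.80722427368164, 26.076705932617188), 4.236394882202148)
handle S 91 311.5054945054945 131
[... 1573 characters left out ...]
8, -127.7]]
S dark 162.5 [[234.6, 245.8], [276.7, 241.8], [277.4, 249.6], [235.3, 253.5]]
[[345.0, -56.9], [440.3, -39.7], [444.6, -63.8], [350.7, -80.6]]
T rack [[368.3999938964844, 209.60000610351562], [374.29998779296875, 166.1999969482422], [463.6000061035156, 178.5], [457.6000061035156, 221.8000030517578]] [[543.4, -142.6], [648.3, -156.9], [623.5, -371.5], [518.8, -353.2]]
S rack [[303.8999938964844, 375.6000061035156], [313.20001220703125, 307.20001220703125], [366.29998779296875, 314.5], [357.0, 382.79998779296875]] [[525.8, -378.4], [534.5, -225.3], [641.1, -238.5], [621.6, -388.6]]
cap 230.5 241.34375 [459.2 165.9  98. ]
cap 291.93333333333334 170.86666666666667 [461.4 151.5  98. ]
```

```bash
cat > m2.py <<'E'
from h import *
import pickle
T=pickle.load(open("top0.pkl","rb")); S=pickle.load(open("side0.pkl","rb"))
r=lambda a:np.round(a,1)
us=np.arange(272,300,3); mid=np.array([(162+181),(162+180),(161+180),(160+179),(160+178),(159+178),(159+177),(158+176),(157+176),(157+175)])/2
k=np.polyfit(us,mid,1); print("shaft line",k)
A=onplane(T,260,np.polyval(k,260),100);B=onplane(T,310,np.polyval(k,310),100); D=(A-B)/np.linalg.norm(A-B); print("axis dir",r(D*1000),"yaw",np.arctan2(-D[0],D[1]))
for u in(265,267,269,311,313,315): print(u,r(onplane(T,u,np.polyval(k,u),100)))
p,e=tri(T,(180.4,218),S,(311.5,132)); print("handle",r(p),e)
p,e=tri(T,(230.5,241.3),S,(291.9,170.9)); print("cap",r(p),e)
def crop(f,x0,y0,x1,y1,s): return cv2.resize(f["color"][y0:y1,x0:x1],None,fx=s,fy=s,interpolation=cv2.INTER_CUBIC)
out=np.zeros((600,800,3),np.uint8)
def put(i,x,y): out[y:y+i.shape[0],x:x+i.shape[1]]=i
put(crop(T,330,225,380,270,6),0,0)       #300x270
put(crop(S,255,245,305,295,6),0,290)     #300x300
put(crop(S,295,255,385,345,3.5),310,285)   #gear side 315x315
put(crop(T,250,145,325,190,6),310,0)  #shaft top 450x270
put(crop(S,340,180,380,235,4),635,290) #thread side
cv2.imwrite("pics/comp.png",out)
E
python3 m2.py
```

```text
shaft line [-2.09090909e-01  2.28445455e+02]
axis dir [-232.5  972.6    0. ] yaw 0.23462628499749452
265 [613.5  96.4 100. ]
267 [614.5  92.  100. ]
269 [615.6  87.6 100. ]
311 [638.   -6.2 100. ]
313 [639.1 -10.7 100. ]
315 [640.2 -15.2 100. ]
handle [503.9 266.7 138.7] 1.234260732405277
cap [459.7 168.5  84.6] 0.8100331501741297
```

View pics/comp.png

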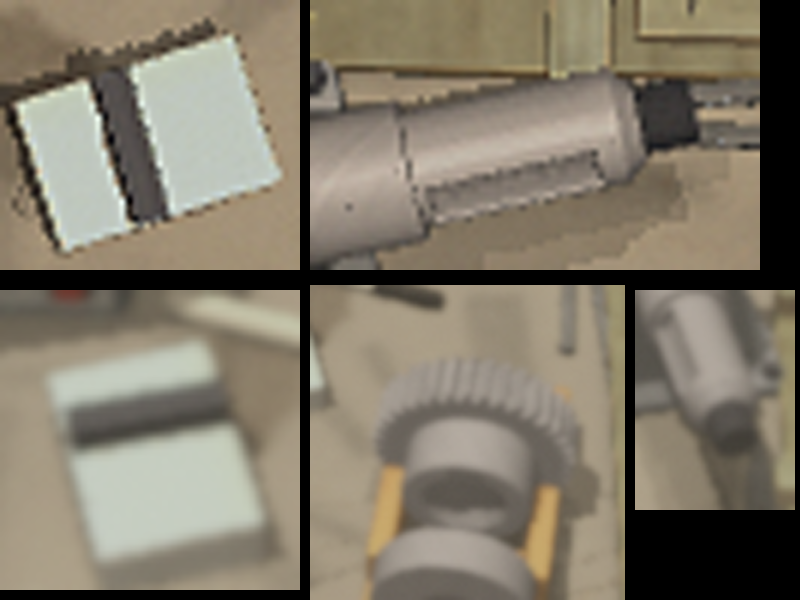

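```bash
cat > m3.py <<'E'
from h import *
import pickle
T=pickle.load(open("top0.pkl","rb")); S=pickle.load(open("side0.pkl","rb"))
r=lambda a:np.round(a,1)
a=onplane(T,349.3,236.8,40);b=onplane(T,355.3,261.3,40); print("key T",r(a),r(b),r((a+b)/2),np.linalg.norm(a-b),"yaw",np.arctan2(*(a-b)[[1,0]]))
sv=lambda x,y:(x/6+255,(y-290)/6+245)
a=onplane(S,*sv(73,418),40);b=onplane(S,*sv(224,395),40); print("key S",r(a),r(b),r((a+b)/2),np.linalg.norm(a-b),"yaw",np.arctan2(*(b-a)[[1,0]]))
print("tri",tri(T,(352.3,249),S,sv(149,407)))
# gear top rim from side, with plane y=gear back face
o,d=ray(S,340.7,275.9)
n=np.array([.115,.993,0]); p0=np.array([590.5,-195.4,0]); t=n@(p0-o)/(n@d); print("gear rim top",r(o+d*t))
# predicted rim top edges, axis z 70/75, in the top view; measured strip tc crop
y=np.array([.115,.993,0]); x=np.array([.993,-.115,0]); c=np.array([588.9,-209.3,0])
for za in(68,73,78):
    print(za,"back/front edge top px",[(r(proj(T,c+y*s+[0,0,za+58])).tolist()) for s in(14,-14)], "x ends",[(r(proj(T,c+y*0+x*s+[0,0,za])).tolist()) for s in(58,-58)], "boss end", r(proj(T,c-y*46+[0,0,za+37])))
    print("  side: rim top back", r(proj(S,c+y*14+[0,0,za+58])),"boss face centre",r(proj(S,c-y*46+[0,0,za])), "boss top", r(proj(S,c-y*46+[0,0,za+37])), "plate l/r",[r(proj(S,c+y*0+x*s+[0,0,za])).tolist() for s in(-58,58)])
E
python3 m3.py
```

```text
key T [479.4 -99.   40. ] [ 422.9 -113.3   40. ] [ 451.2 -106.2   40. ] 58.24365912042497 yaw 0.249448465998993
key S [ 427.3 -114.7   40. ] [ 481.6 -100.9   40. ] [ 454.4 -107.8   40. ] 56.05825641850407 yaw 0.24959064240560172
tri (array([ 452.75135231, -106.12524816,   37.41671397]), np.float64(2.9869484793567485))
gear rim top [ 587.5 -195.   112.8]
68 back/front edge top px [[397.2, 183.6], [409.9, 185.3]] x ends [[400.7, 165.5], [395.6, 214.1]] boss end [421.9 189.1]
  side: rim top back [342.5 271.7] boss face centre [337.6 314.4] boss top [338.1 302.9] plate l/r [[312.1, 292.1], [369.5, 299.3]]
73 back/front edge top px [[397.7, 183.1], [410.4, 184.8]] x ends [[401.1, 164.9], [396.0, 213.8]] boss end [422.5 188.7]
  side: rim top back [342.5 270. ] boss face centre [337.6 312.9] boss top [338.1 301.3] plate l/r [[312.1, 290.5], [369.6, 297.8]]
78 back/front edge top px [[398.1, 182.6], [411.0, 184.4]] x ends [[401.6, 164.4], [396.5, 213.5]] boss end [423.1 188.3]
  side: rim top back [342.6 268.3] boss face centre [337.7 311.4] boss top [338.2 299.7] plate l/r [[312.1, 289.0], [369.8, 296.3]]
```

The composite shows the key lying along (349,237)–(355,261) in the top view. The shaft shoulder is at (267,173), the thread end at (315,164), and the gear rim top at (341,276) in the side view. The arbor angle is about +1.05 rad. I'll start with the crank.

```bash
cat > plan.py <<'E'
# usage: plan.py "x y z yaw" ... : grasp-point targets; prints shift/turn from commanded pose; the last one becomes the commanded pose
import sys,json,os,numpy as np
from scipy.spatial.transform import Rotation as R
F="cmd.json"
c=json.load(open(F)) if os.path.exists(F) else {"p":[179.198,-598.763,303.881],"q":R.from_euler("xyz",[np.pi,0,.2888]).as_quat().tolist()}
p0=np.array(c["p"]);R0=R.from_quat(c["q"])
for a in sys.argv[1:]:
    x,y,z,yaw=map(float,a.split()); R1=R.from_euler("xyz",[np.pi,0,yaw]); p1=np.array([x,y,z+53.9])
    t=np.round(R0.inv().apply(p1-p0)/1000,4); w=np.round((R0.inv()*R1).as_rotvec(),4); print(t.tolist()+w.tolist(), "dist",round(float(np.linalg.norm(p1-p0))),"deg",round(float(np.degrees(np.linalg.norm(w)))))
json.dump({"p":(p0+R0.apply(t*1000)).tolist(),"q":(R0*R.from_rotvec(w)).as_quat().tolist()},open(F,"w"))
E
python3 - <<'E'
from rig import sense
s=sense();q=s["qpos"];print(q, s["tcp_rot"])
E
python3 plan.py "508 270 215 1.805"
```

```text
[-1.28237994e+00  3.53606010e-01  1.63404674e+00  6.66805494e-06
  1.15520553e+00 -2.38672256e-03] [-3.14032704e+00 -9.11772876e-06  2.90800405e-01]
[0.5626, -0.7391, 0.035, 0.0, 0.0, -1.5162] dist 930 deg 87
```

```bash
rm cmd.json; sed -i 's/\.2888/.2908/' plan.py; python3 plan.py "508 270 215 1.805"; cp cmd.json c1.json; python3 plan.py "508 270 136 1.805"
```

```text
[0.5641, -0.738, 0.035, 0.0, 0.0, -1.5142] dist 930 deg 87
[0.0, -0.0, 0.079, -0.0, 0.0, 0.0] dist 79 deg 0
```

Request:
drive_tool --targets '[0.5641,-0.738,0.0,0,0,-1.5142,1,0.5641,-0.738,0.0,0,0,-1.5142,1,0.5641,-0.738,0.0,0,0,-1.5142,1,0.5641,-0.738,0.0,0,0,-1.5142,1,0.5641,-0.738,0.0,0,0,-1.5142,1,0.5641,-0.738,0.0,0,0,-1.5142,1,0.5641,-0.738,0.0,0,0,-1.5142,1,0.5641,-0.738,0.0,0,0,-1.5142,1,0.5641,-0.738,0.0,0,0,-1.5142,1,0.5641,-0.738,0.0,0,0,-1.5142,1,0.5641,-0.738,0.0,0,0,-1.5142,1,0.5641,-0.738,0.0,0,0,-1.5142,1]'

```text
clock: 1.1
eef_pos: [356.1, -129.2, 303.9]
tcp_rot: [3.141, 0.0, 1.797]
contact_force: [0.5, -0.3, -0.6]
opening: 0.998
```

```bash
cat > plan.py <<'E'
# usage: plan.py "x y z yaw" ... : grasp-point targets; prints shift/turn from the measured pose
import sys,numpy as np
from rig import sense
from scipy.spatial.transform import Rotation as R
s=sense(); p0=np.array(s["eef_pos"]);R0=R.from_euler("xyz",s["tcp_rot"])
print("grasp at",np.round(p0+R0.apply([0,0,53.9]),1),"yaw",round(float(s["tcp_rot"][2]),4),"rp",np.round(s["tcp_rot"][:2],4),"t",round(float(s["clock"]),2),"F",np.round(s["contact_force"],1),"M",np.round(s["wrist_torque"],2),"open",round(float(s["opening"]),3))
for a in sys.argv[1:]:
    x,y,z,yaw=map(float,a.split()); R1=R.from_euler("xyz",[np.pi,0,yaw]); p1=np.array([x,y,z+53.9])
    t=np.round(R0.inv().apply(p1-p0)/1000,4)+0.; w=np.round((R0.inv()*R1).as_rotvec(),4)+0.; print(t.tolist()+w.tolist(), "dist",round(float(np.linalg.norm(p1-p0))),"deg",round(float(np.degrees(np.linalg.norm(w)))))
E
python3 plan.py "508 270 215 1.805"
```

```text
grasp at [ 356.2 -129.2  250. ] yaw 1.7966 rp [3.1413e+00 2.0000e-04] t 1.1 F [ 0.5 -0.3 -0.6] M [ 0.01 -0.07  0.04] open 0.998
[0.3551, 0.2374, 0.0351, 0.0003, 0.0002, -0.0084] dist 429 deg 0
```

Request:
drive_tool --targets '[0.3551,0.2374,0.0351,0,0,-0.0084,1,0.3551,0.2374,0.0351,0,0,-0.0084,1,0.3551,0.2374,0.0351,0,0,-0.0084,1,0.3551,0.2374,0.0351,0,0,-0.0084,1,0.3551,0.2374,0.0351,0,0,-0.0084,1,0.3551,0.2374,0.0351,0,0,-0.0084,1,0.3551,0.2374,0.0351,0,0,-0.0084,1,0.3551,0.2374,0.0351,0,0,-0.0084,1,0.3551,0.2374,0.0351,0,0,-0.0084,1,0.3551,0.2374,0.0351,0,0,-0.0084,1,0.3551,0.2374,0.0351,0,0,-0.0084,1,0.3551,0.2374,0.0351,0,0,-0.0084,1]'

```text
clock: 2.1
eef_pos: [510.9, 269.9, 267.9]
tcp_rot: [-3.141, -0.0, 1.802]
contact_force: [0.4, -1.2, -0.5]
opening: 1.003
```

```bash
python3 plan.py "508 270 136 1.805"; python3 - <<'E'
from h import *
f=grab_frame("top"); g=grab_frame("side")
print(proj(f,[508,270,136]),proj(g,[508,270,136]))
E
```

```text
grasp at [510.9 269.9 214. ] yaw 1.802 rp [-3.1412e+00 -3.0000e-04] t 2.1 F [ 0.4 -1.2 -0.5] M [-0.05 -0.03  0.02] open 1.003
[0.0007, -0.0028, 0.078, -0.0004, -0.0003, -0.003] dist 78 deg 0
[179.3282969  215.89509614] [312.92068829 132.21960324]
```

Request:
drive_tool --targets '[0.0007,-0.0028,0.03,0,0,-0.003,1,0.0007,-0.0028,0.06,0,0,-0.003,1,0.0007,-0.0028,0.078,0,0,-0.003,1,0.0007,-0.0028,0.078,0,0,-0.003,0.35,0.0007,-0.0028,0.078,0,0,-0.003,0.35,0.0007,-0.0028,0.078,0,0,-0.003,0.35,0.0007,-0.0028,0.078,0,0,-0.003,0.35,0.0007,-0.0028,0.078,0,0,-0.003,0.35]' --force 20

```text
clock: 2.87
eef_pos: [508.2, 267.3, 192.4]
tcp_rot: [3.139, -0.001, 1.802]
contact_force: [-0.2, 0.9, 0.3]
opening: 0.352
```

```bash
python3 plan.py "508 270 136 1.805"
```

```text
grasp at [508.3 267.4 138.5] yaw 1.8018 rp [ 3.1392e+00 -6.0000e-04] t 2.87 F [-0.2  0.9  0.3] M [-0.    0.    0.01] open 0.352
[0.0027, 0.0004, 0.0025, 0.0024, -0.0006, -0.0032] dist 4 deg 0
```

Request:
drive_tool --targets '[0.002,0.006,-0.0068,0,0,0,0.35,0.002,0.0133,-0.0147,0,0,0,0.35,0.002,0.0217,-0.0214,0,0,0,0.35,0.002,0.0311,-0.0268,0,0,0,0.35,0.002,0.0411,-0.0308,0,0,0,0.35,0.002,0.0516,-0.0332,0,0,0,0.35,0.002,0.0624,-0.034,0,0,0,0.35,0.002,0.0624,-0.034,0,0,0,0.1,0.002,0.0624,-0.034,0,0,0,0.1,0.002,0.0624,-0.034,0,0,0,0.1,0.002,0.0624,-0.034,0,0,0,0.1,0.002,0.0624,-0.034,0,0,0,0.1]' --force 20

```text
clock: 3.87
eef_pos: [568.4, 284.0, 225.4]
tcp_rot: [3.139, -0.001, 1.802]
contact_force: [1.9, 1.2, 5.1]
opening: 0.224
```

```bash
python3 plan.py "568.7 284 172 1.805"
```

```text
grasp at [568.5 284.  171.5] yaw 1.8023 rp [ 3.1393e+00 -6.0000e-04] t 3.87 F [1.9 1.2 5.1] M [ 0.2  -0.19  0.09] open 0.224
[0.0, 0.0003, -0.0005, 0.0023, -0.0006, -0.0027] dist 1 deg 0
```

```bash
python3 plan.py "568.7 284 300 1.805" "452.5 -107 250 0.25"
```

```text
grasp at [568.5 284.  171.5] yaw 1.8023 rp [ 3.1393e+00 -6.0000e-04] t 3.87 F [1.9 1.2 5.1] M [ 0.2  -0.19  0.09] open 0.224
[0.0, 0.0006, -0.1285, 0.0023, -0.0006, -0.0027] dist 129 deg 0
[-0.3539, -0.2023, -0.0792, 0.0013, -0.0022, 1.5523] dist 415 deg 89
```

Request:
drive_tool --targets '[0,0,0,0,0,0,0.6,0,0,0,0,0,0,0.6,0,0,0,0,0,0,0.6,0,0,-0.04,0,0,0,0.6,0,0,-0.08,0,0,0,0.8,0,0,-0.1285,0,0,0,0.8,-0.3539,-0.2023,-0.0792,0.0013,-0.0022,1.5523,1,-0.3539,-0.2023,-0.0792,0.0013,-0.0022,1.5523,1,-0.3539,-0.2023,-0.0792,0.0013,-0.0022,1.5523,1,-0.3539,-0.2023,-0.0792,0.0013,-0.0022,1.5523,1,-0.3539,-0.2023,-0.0792,0.0013,-0.0022,1.5523,1,-0.3539,-0.2023,-0.0792,0.0013,-0.0022,1.5523,1]'

```text
clock: 4.87
eef_pos: [495.9, 43.5, 320.2]
tcp_rot: [-3.141, 0.001, 1.047]
contact_force: [0.4, -0.3, 0.1]
opening: 0.999
```

```bash
python3 plan.py "452.5 -107 120 0.25"; python3 - <<'E'
from h import *
import pickle
out=np.zeros((400,800,3),np.uint8)
for n,b,x in(("top",(160,145,330,230),0),("side",(295,110,395,220),405)):
    f=grab_frame(n); pickle.dump(f,open(n+"1.pkl","wb")); x0,y0,x1,y1=b; s=min(395/(x1-x0),400/(y1-y0)); i=cv2.resize(f["color"][y0:y1,x0:x1],None,fx=s,fy=s,interpolation=cv2.INTER_CUBIC)[:400,:395]; out[:i.shape[0],x:x+i.shape[1]]=i; print(n,s)
cv2.imwrite("pics/mill1.png",out)
E
```

```text
grasp at [495.8  43.5 266.3] yaw 1.0465 rp [-3.1412e+00  1.5000e-03] t 4.87 F [ 0.4 -0.3  0.1] M [-0.03 -0.04  0.  ] open 0.999
[-0.1518, 0.0379, 0.1465, 0.0002, 0.0016, 0.7965] dist 214 deg 46
top 2.323529411764706
side 3.6363636363636362
```

View pics/mill1.png

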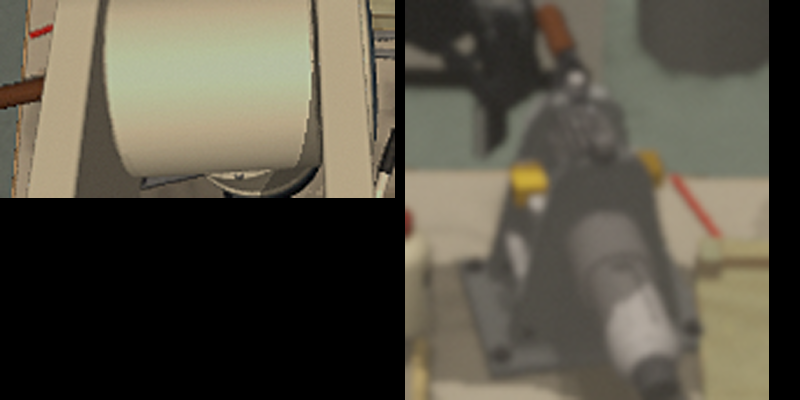

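The crank handle now stands up, and in the side view it is at (446,118). The arm hides the shaft in the top view, so I go on to the key.

Request:
drive_tool --targets '[-0.1518,0.0379,0.1465,0,0,0.7965,1,-0.1518,0.0379,0.1465,0,0,0.7965,1,-0.1518,0.0379,0.1465,0,0,0.7965,1,-0.1518,0.0379,0.1465,0,0,0.7965,1,-0.1518,0.0379,0.1465,0,0,0.7965,0.5,-0.1518,0.0379,0.1465,0,0,0.7965,0.5,-0.1518,0.0379,0.1465,0,0,0.7965,0.5,-0.1518,0.0379,0.1465,0,0,0.7965,0.5,-0.1518,0.0379,0.1465,0,0,0.7965,0.5]'

```text
clock: 5.72
eef_pos: [455.0, -105.4, 174.1]
tcp_rot: [3.141, 0.001, 0.258]
contact_force: [-0.1, 0.2, -0.7]
opening: 0.495
```

```bash
python3 plan.py "452.5 -107 53.5 0.25"
```

```text
grasp at [ 454.9 -105.5  120.2] yaw 0.2581 rp [3.1411e+00 1.1000e-03] t 5.72 F [-0.1  0.2 -0.7] M [-0.02 -0.04 -0.02] open 0.495
[-0.0027, 0.0008, 0.0667, 0.0005, 0.0011, 0.0081] dist 67 deg 0
```

Request:
drive_tool --targets '[-0.0025,0.0008,0.03,0,0.001,0.0081,0.5,-0.0025,0.0008,0.055,0,0.001,0.0081,0.5,-0.0025,0.0008,0.0667,0,0.001,0.0081,0.5,-0.0025,0.0008,0.0667,0,0.001,0.0081,0.5,-0.0025,0.0008,0.0667,0,0.001,0.0081,0.5]'

```text
clock: 6.13
eef_pos: [452.7, -106.6, 107.6]
tcp_rot: [3.141, 0.0, 0.25]
contact_force: [0.5, 0.2, -0.6]
opening: 0.502
```

```bash
python3 plan.py "453 -107 53.5 0.25"
```

```text
grasp at [ 452.7 -106.6   53.7] yaw 0.2501 rp [3.1412e+00 5.0000e-04] t 6.13 F [ 0.5  0.2 -0.6] M [-0.01  0.    0.06] open 0.502
[0.0002, 0.0005, 0.0002, 0.0004, 0.0005, 0.0001] dist 1 deg 0
```

Request:
drive_tool --targets '[0,0,0.0007,0,0,0,0,0,0,0.0007,0,0,0,0,0,0,0.0007,0,0,0,0,0,0,0.0007,0,0,0,0,0,0,0.0007,0,0,0,0,0,0,0.0007,0,0,0,0,0,0,-0.02,0,0,0,0,0,0,-0.05,0,0,0,0,0,0,-0.09,0,0,0,0,0,0,-0.12,0,0,0,0]' --force 60

```text
clock: 6.97
eef_pos: [452.6, -107.1, 230.5]
tcp_rot: [3.14, -0.002, 0.248]
contact_force: [1.2, -0.5, -1.5]
opening: 0.133
```

```bash
python3 plan.py; python3 - <<'E'
from h import *
import pickle
out=np.zeros((600,800,3),np.uint8)
for n,b,x,y,s in(("top",(245,145,325,195),0,0,5),("top",(320,215,400,285),410,0,4),("side",(335,150,395,220),0,300,4.2),("side",(240,200,320,275),410,300,4)):
    f=grab_frame(n); pickle.dump(f,open(n+"2.pkl","wb")); x0,y0,x1,y1=b; i=cv2.resize(f["color"][y0:y1,x0:x1],None,fx=s,fy=s,interpolation=cv2.INTER_CUBIC); out[y:y+i.shape[0],x:x+i.shape[1]]=i
cv2.imwrite("pics/c2.png",out)
E
```

```text
grasp at [ 452.7 -107.1  176.6] yaw 0.2479 rp [ 3.1401e+00 -1.5000e-03] t 6.97 F [ 1.2 -0.5 -1.5] M [-0.03 -0.01 -0.  ] open 0.133
```

View pics/c2.png

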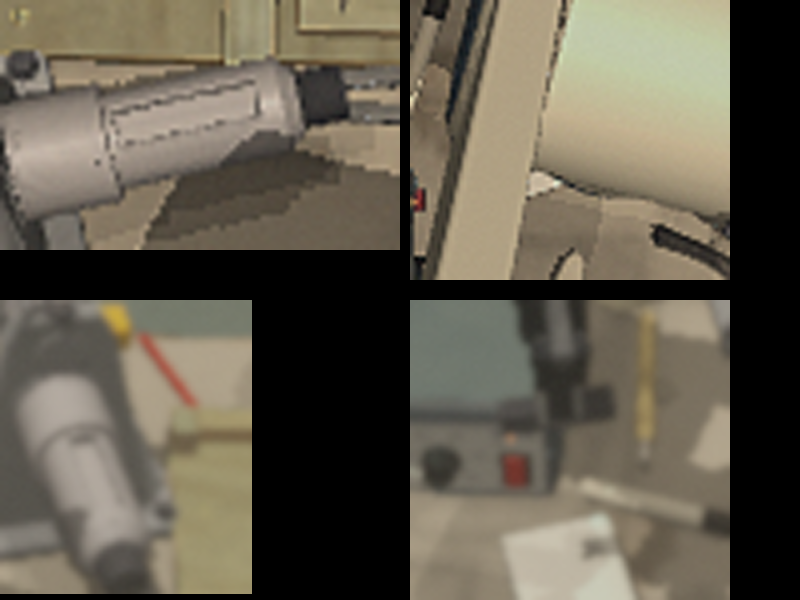

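The key is held level: in the side view it runs from (262,226) to (290,226). The keyseat faces up, with its slot ends at (267.4,171) and (296.4,164.4) in the top view.

```bash
python3 - <<'E'
from h import *
import pickle
T=pickle.load(open("top2.pkl","rb")); S=pickle.load(open("side2.pkl","rb"))
g=cv2.cvtColor(T["color"],cv2.COLOR_BGR2GRAY)
for u in(274,278,282,286,290): print(u,g[154:184,u].tolist())
for v in(169,168,167): print(v,g[v,260:304].tolist())
a=onplane(T,267.4,171,121);b=onplane(T,296.4,164.4,121); print("slot",a,b,(a+b)/2,np.linalg.norm(a-b),np.arctan2(-(a-b)[0],(a-b)[1]))
print("key pred S",proj(S,[452.7,-107.1,156.4]), [proj(S,[452.7+30*s*np.cos(.248),-107.1+30*s*np.sin(.248),156.4]) for s in(-1,1)])
print("seat pred S",[proj(S,[623.6+d*-.2325,54.5+d*.9726,121]) for d in(-32,0,32)])
E
python3 plan.py "623.6 54.5 230 1.805"
```

```text
274 [126, 130, 111, 65, 132, 149, 97, 82, 103, 124, 140, 139, 99, 162, 164, 162, 168, 167, 172, 143, 152, 152, 142, 138, 133, 118, 99, 76, 119, 120]
278 [128, 132, 119, 66, 139, 99, 82, 98, 118, 133, 135, 110, 162, 167, 162, 167, 172, 171, 143, 154, 153, 141, 138, 132, 122, 102, 68, 120, 128, 132]
282 [130, 129, 140, 64, 137, 90, 90, 115, 129, 159, 117, 160, 165, 163, 165, 169, 168, 134, 154, 149, 141, 139, 132, 128, 104, 87, 61, 66, 64, 67]
286 [128, 127, 148, 70, 77, 91, 116, 128, 157, 97, 161, 166, 162, 164, 168, 172, 116, 152, 149, 145, 138, 135, 125, 111, 86, 66, 65, 66, 65, 66]
290 [144, 146, 150, 167, 96, 115, 125, 151, 103, 158, 166, 163, 166, 166, 171, 145, 154, 151, 146, 138, 135, 133, 78, 58, 61, 65, 64, 66, 67, 64]
169 [151, 153, 151, 155, 161, 114, 160, 106, 151, 169, 166, 165, 165, 162, 162, 163, 165, 166, 167, 168, 167, 169, 169, 169, 170, 170, 172, 173, 110, 114, 145, 144, 143, 141, 150, 157, 159, 162, 162, 160, 156, 154, 133, 128]
168 [145, 147, 147, 148, 154, 105, 154, 136, 163, 161, 162, 169, 170, 170, 164, 165, 164, 162, 162, 163, 164, 164, 165, 168, 167, 166, 168
[... 212 characters left out ...]
1, 164, 164, 166, 164, 167, 166, 167, 169, 169, 172, 174, 94, 149, 178, 175, 175, 172, 133, 134]
slot [613.24692525  88.74844988 121.        ] [629.56812642  25.60832012 121.        ] [621.40752583  57.178385   121.        ] 65.21547051444237 0.25295477036391106
key pred S [275.87492103 226.49914414] [array([261.29994937, 228.56763498]), array([290.35938354, 224.43866579])]
seat pred S [array([361.23208563, 199.76404156]), array([357.76959242, 190.78590072]), array([354.44072444, 182.1667775 ])]
grasp at [ 453.  -107.2  174.8] yaw 0.2478 rp [ 3.1394e+00 -2.8000e-03] t 7.17 F [-0.3  0.1 -1.6] M [-0.02  0.02 -0.05] open 0.139
[0.2053, -0.1147, -0.0549, 0.0039, -0.0005, -1.5572] dist 242 deg 89
```

Request:
drive_tool --targets '[0,0,-0.0549,0,0,-0.12,0,0.2,-0.112,-0.0549,0.0039,-0.0005,-1.5572,0,0.2,-0.112,-0.0549,0.0039,-0.0005,-1.5572,0,0.2,-0.112,-0.0549,0.0039,-0.0005,-1.5572,0,0.2,-0.112,-0.0549,0.0039,-0.0005,-1.5572,0,0.2,-0.112,-0.0549,0.0039,-0.0005,-1.5572,0,0.2,-0.112,-0.0549,0.0039,-0.0005,-1.5572,0,0.2,-0.112,-0.0549,0.0039,-0.0005,-1.5572,0,0.2,-0.112,-0.0549,0.0039,-0.0005,-1.5572,0,0.2,-0.112,-0.0549,0.0039,-0.0005,-1.5572,0,0.2,-0.112,-0.0549,0.0039,-0.0005,-1.5572,0,0.2,-0.112,-0.0549,0.0039,-0.0005,-1.5572,0]'

```text
clock: 8.17
eef_pos: [618.0, 50.6, 279.9]
tcp_rot: [-3.135, -0.002, 1.749]
contact_force: [-0.6, -0.1, -0.9]
opening: 0.132
```

```bash
python3 plan.py "622.5 57 165 1.805"
```

```text
grasp at [617.7  50.7 226. ] yaw 1.7491 rp [-3.1353e+00 -1.7000e-03] t 8.17 F [-0.6 -0.1 -0.9] M [ 0.01  0.02 -0.04] open 0.132
[0.0054, 0.0059, 0.061, -0.0062, -0.0018, -0.0559] dist 62 deg 3
```

Request:
drive_tool --targets '[0.0054,0.0059,0.02,-0.006,-0.002,-0.0559,0,0.0054,0.0059,0.045,-0.006,-0.002,-0.0559,0,0.0054,0.0059,0.061,-0.006,-0.002,-0.0559,0,0.0054,0.0059,0.061,-0.006,-0.002,-0.0559,0,0.0054,0.0059,0.061,-0.006,-0.002,-0.0559,0]'

```text
clock: 8.58
eef_pos: [622.4, 56.9, 219.2]
tcp_rot: [-3.14, 0.0, 1.799]
contact_force: [0.3, 0.6, -0.8]
opening: 0.133
```

```bash
python3 plan.py "622.5 57 150 1.805"; python3 - <<'E'
from h import *
import pickle
out=np.zeros((500,800,3),np.uint8)
for n,b,x,y,s in(("top",(235,135,325,205),0,0,4.4),("side",(315,130,395,220),410,0,4.8)):
    f=grab_frame(n); pickle.dump(f,open(n+"3.pkl","wb")); x0,y0,x1,y1=b; i=cv2.resize(f["color"][y0:y1,x0:x1],None,fx=s,fy=s,interpolation=cv2.INTER_CUBIC); out[y:y+i.shape[0],x:x+i.shape[1]]=i
    print([np.round(proj(f,[622.5-.2325*d,57+.9726*d,z])) for d in(-30,30) for z in(138,152)])
cv2.imwrite("pics/c3.png",out)
E
```

```text
grasp at [622.3  56.9 165.3] yaw 1.7986 rp [-3.1405e+00  1.0000e-04] t 8.58 F [ 0.3  0.6 -0.8] M [-0.01 -0.05  0.02] open 0.133
[0.0001, 0.0001, 0.0153, -0.0011, 0.0001, -0.0064] dist 15 deg 0
[array([295., 162.]), array([295., 161.]), array([268., 168.]), array([267., 167.])]
[array([361., 193.]), array([361., 188.]), array([354., 176.]), array([355., 172.])]
```

View pics/c3.png

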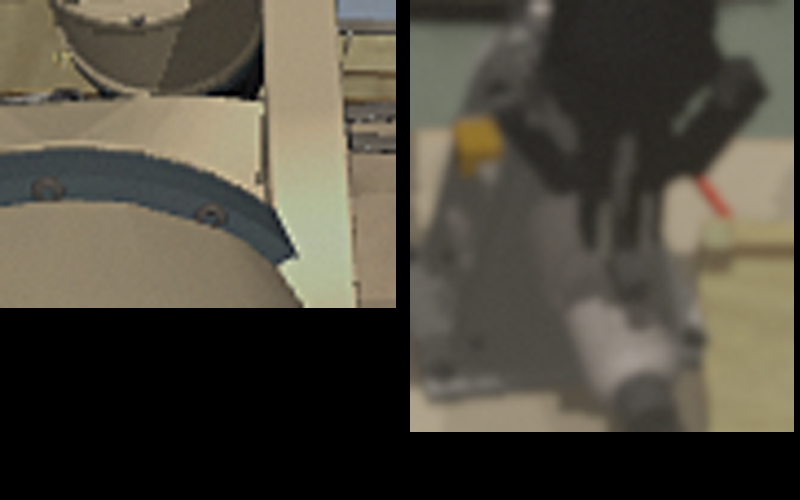

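The side view is dark, but the key's near end sits where predicted, at about (361,190) over the slot. I'll lower it in steps and watch the force.

Request:
drive_tool --targets '[0,0,0.008,-0.001,0,-0.0064,0,0,0,0.013,-0.001,0,-0.0064,0,0,0,0.017,-0.001,0,-0.0064,0,0,0,0.017,-0.001,0,-0.0064,0]'

```text
clock: 9.02
eef_pos: [623.2, 56.9, 203.5]
tcp_rot: [3.138, 0.001, 1.805]
contact_force: [-0.9, -0.1, -1.4]
opening: 0.13
```

```bash
python3 plan.py "622.5 57 145 1.805"
```

```text
grasp at [623.3  56.9 149.6] yaw 1.8049 rp [3.1384e+00 6.0000e-04] t 9.02 F [-0.9 -0.1 -1.4] M [-0.01  0.04  0.02] open 0.13
[0.0003, -0.0006, 0.0046, 0.0032, 0.0006, -0.0001] dist 5 deg 0
```

Request:
drive_tool --targets '[0,-0.0005,0.001,0.003,0,0,0,0,-0.0005,0.002,0.003,0,0,0,0,-0.0005,0.003,0.003,0,0,0,0,-0.0005,0.004,0.003,0,0,0,0,-0.0005,0.0046,0.003,0,0,0]'

```text
clock: 9.43
eef_pos: [623.2, 56.9, 199.8]
tcp_rot: [3.14, 0.001, 1.805]
contact_force: [0.0, 0.2, -1.9]
opening: 0.136
```

```bash
python3 plan.py "622.5 57 142 1.805"
```

```text
grasp at [623.3  56.8 145.9] yaw 1.8048 rp [3.1401e+00 8.0000e-04] t 9.43 F [ 0.   0.2 -1.9] M [ 0.07  0.01 -0.02] open 0.136
[0.0003, -0.0007, 0.0039, 0.0015, 0.0008, -0.0002] dist 4 deg 0
```

Request:
drive_tool --targets '[0,-0.0005,0.001,0,0,0,0,0,-0.0005,0.002,0,0,0,0,0,-0.0005,0.003,0,0,0,0,0,-0.0005,0.004,0,0,0,0,0,-0.0005,0.004,0,0,0,0,0,-0.0005,0.004,0,0,0,0]'

```text
clock: 9.93
eef_pos: [622.9, 56.7, 195.9]
tcp_rot: [3.14, 0.001, 1.805]
contact_force: [1.2, 0.1, -0.4]
opening: 0.133
```

```bash
python3 plan.py "622.5 57 142 1.805"
```

```text
grasp at [623.   56.7 142. ] yaw 1.8049 rp [3.1399e+00 9.0000e-04] t 9.93 F [ 1.2  0.1 -0.4] M [-0.04 -0.16 -0.01] open 0.133
[0.0004, -0.0003, 0.0, 0.0017, 0.0009, -0.0001] dist 0 deg 0
```

Request:
drive_tool --targets '[0,0,0,0,0,0,0.4,0,0,0,0,0,0,0.4,0,0,0,0,0,0,0.4,0,0,0,0,0,0,0.4,0,0,-0.02,0,0,0,0.4,0,0,-0.05,0,0,0,0.4,0,0,-0.09,0,0,0,0.6,0,0,-0.12,0,0,0,1,0,0,-0.15,0,0,0,1]'

```text
clock: 10.68
eef_pos: [622.4, 56.8, 347.7]
tcp_rot: [3.14, 0.001, 1.805]
contact_force: [0.8, 0.8, -0.2]
opening: 0.811
```

```bash
python3 plan.py "588.9 -209.3 260 -0.115"
```

```text
grasp at [622.5  56.8 293.8] yaw 1.8049 rp [3.1396e+00 9.0000e-04] t 10.68 F [ 0.8  0.8 -0.2] M [-0.02  0.    0.04] open 0.811
[-0.251, -0.0944, 0.0338, 0.0022, -0.0014, 1.9199] dist 270 deg 110
```

```bash
python3 plan.py "380 -400 300 -0.115"
```

```text
grasp at [622.5  56.8 293.8] yaw 1.8049 rp [3.1396e+00 9.0000e-04] t 10.68 F [ 0.8  0.8 -0.2] M [-0.02  0.    0.04] open 0.811
[-0.3881, -0.3417, -0.0065, 0.0022, -0.0014, 1.9199] dist 517 deg 110
```

Request:
drive_tool --targets '[-0.3881,-0.3417,-0.0065,0.0022,-0.0014,1.9199,1,-0.3881,-0.3417,-0.0065,0.0022,-0.0014,1.9199,1,-0.3881,-0.3417,-0.0065,0.0022,-0.0014,1.9199,1,-0.3881,-0.3417,-0.0065,0.0022,-0.0014,1.9199,1,-0.3881,-0.3417,-0.0065,0.0022,-0.0014,1.9199,1,-0.3881,-0.3417,-0.0065,0.0022,-0.0014,1.9199,1,-0.3881,-0.3417,-0.0065,0.0022,-0.0014,1.9199,1,-0.3881,-0.3417,-0.0065,0.0022,-0.0014,1.9199,1,-0.3881,-0.3417,-0.0065,0.0022,-0.0014,1.9199,1,-0.3881,-0.3417,-0.0065,0.0022,-0.0014,1.9199,1,-0.3881,-0.3417,-0.0065,0.0022,-0.0014,1.9199,1,-0.3881,-0.3417,-0.0065,0.0022,-0.0014,1.9199,1]'

```text
clock: 11.68
eef_pos: [386.7, -386.4, 352.1]
tcp_rot: [3.141, 0.0, 0.299]
contact_force: [1.3, -0.7, -0.4]
opening: 1.0
```

```bash
python3 plan.py; python3 - <<'E'
from h import *
import pickle
out=np.zeros((600,800,3),np.uint8)
F={n:grab_frame(n) for n in("top","side")}; pickle.dump(F,open("F4.pkl","wb"))
for n,b,x,y,s in(("top",(245,145,325,195),0,0,5),("side",(325,150,405,240),0,255,3.8),("top",(360,150,460,225),405,0,3.95),("side",(295,255,385,345),405,300,3.3)):
    i=cv2.resize(F[n]["color"][b[1]:b[3],b[0]:b[2]],None,fx=s,fy=s,interpolation=cv2.INTER_CUBIC); out[y:y+i.shape[0],x:x+i.shape[1]]=i
cv2.imwrite("pics/c4.png",out)
E
```

```text
grasp at [ 386.7 -386.4  298.2] yaw 0.2987 rp [3.1409e+00 3.0000e-04] t 11.68 F [ 1.3 -0.7 -0.4] M [-0.02 -0.01 -0.04] open 1.0
```

View pics/c4.png

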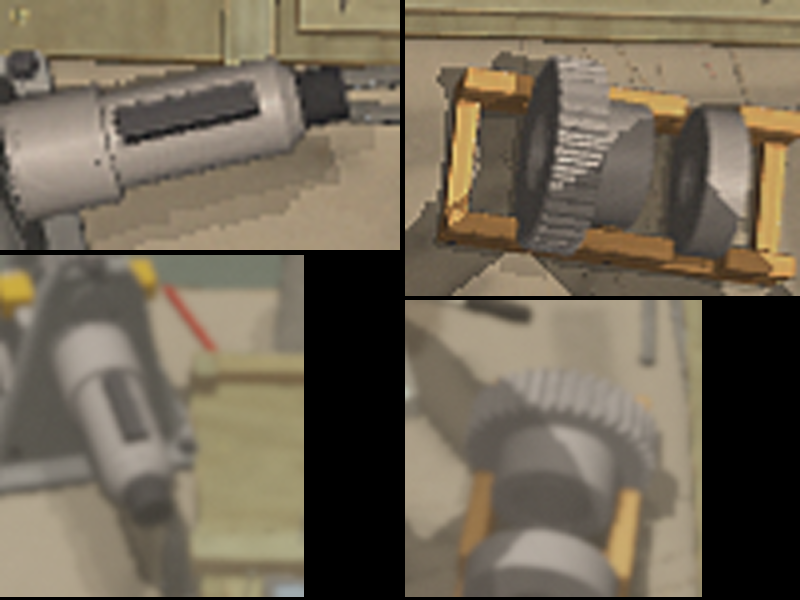

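The key lies in the slot in both views: top (267–297,161–174), side (353–363,181–199). Now I refine the gear position.

```bash
python3 - <<'E'
from h import *
import pickle
F=pickle.load(open("F4.pkl","rb"));T,S=F["top"],F["side"]
r=lambda a:np.round(a,1).tolist()
for v in(184,187): print("rim back top",*[r(q) for q in tri(T,(396.7,v),S,(341.5,275.7))])
y=np.array([.115,.993,0]); x=np.array([.993,-.115,0])
def circ(c,off,rad,za,f):
    t=np.linspace(0,2*np.pi,361); P=np.array([proj(f,c+y*off+x*rad*np.cos(a)+np.array([0,0,za+rad*np.sin(a)])) for a in t]); return P
gS=cv2.cvtColor(S["color"],cv2.COLOR_BGR2GRAY); gT=cv2.cvtColor(T["color"],cv2.COLOR_BGR2GRAY)
print("S cols v265-300"); 
for u in(330,341,352): print(u,gS[262:300,u].tolist())
print("T row");
for v in(175,185,195): print(v,gT[v,384:432].tolist())
for c0 in([592.5,-209.3],[592.5,-212]):
  for za in(55,60,65,70):
    c=np.array(c0+[0]); a=circ(c,14,58,za,S);b=circ(c,-14,58,za,S); d=circ(c,-46,37,za,S); e=circ(c,-46,37,za,T); h=circ(c,14,58,za,T);k=circ(c,-14,58,za,T)
    print(c0,za,"S topv",r(a[:,1].min()),"u",r([min(a[:,0].min(),b[:,0].min()),max(a[:,0].max(),b[:,0].max())]),"bossface c",r(proj(S,c-y*46+[0,0,za])),"boss u",r([d[:,0].min(),d[:,0].max()]),"T boss umax",r(e[:,0].max()),"T v",r([min(h[:,1].min(),k[:,1].min()),max(h[:,1].max(),k[:,1].max())]),"T back umin",r(h[:,0].min()),"rimtop u",r([proj(T,c+y*14+[0,0,za+58])[0],proj(T,c-y*14+[0,0,za+58])[0]]))
E
```

```text
rim back top [590.3, -196.5, 115.7] 2.7
rim back top [587.2, -196.3, 114.2] 3.8
S cols v265-300
330 [125, 150, 159, 162, 161, 161, 161, 162, 162, 161, 162, 162, 162, 161, 161, 159, 158, 158, 158, 152, 141, 129, 119, 112, 106, 98, 93, 89, 87, 88, 89, 93, 100, 106, 110, 111, 112, 112]
341 [146, 146, 147, 147, 147, 148, 148, 148, 150, 151, 151, 152, 151, 150, 147, 148, 149, 148, 144, 144, 144, 145, 147, 145, 141, 136, 124, 108, 102, 106, 118, 142, 162, 165, 160, 146, 130, 123]
352 [143, 144, 144, 143, 143, 143, 144, 143, 143, 142, 141, 142, 142, 142, 143, 146, 146, 144, 146, 148, 147, 146, 146, 146, 148, 152, 153, 148, 135, 116, 105, 102, 104, 112, 125, 139, 147, 149]
T row
175 [59, 61, 58, 60, 59, 60, 56, 66, 58, 55, 57, 56, 55, 53, 60, 124, 149, 139, 138, 137, 134, 135, 137, 137, 135, 135, 135, 133, 107, 116, 112, 124, 155, 159, 176, 171, 172, 166, 168, 167, 168, 167, 167, 167, 167, 167, 170, 157]
185 [86, 83, 85, 70, 69, 57, 56, 63, 81, 85, 84, 70, 59, 51, 83, 166, 160, 153, 123, 110, 124, 116, 140, 141, 169, 179, 175, 173, 165, 107, 100, 103, 102, 101, 102, 101, 103, 104, 102, 90, 8
[... 943 characters left out ...]
0.1]
[592.5, -212] 55 S topv 276.8 u [312.7, 371.5] bossface c [339.2, 319.5] boss u [320.5, 358.0] T boss umax 421.8 T v [163.8, 214.4] T back umin 387.2 rimtop u [397.2, 409.7]
[592.5, -212] 60 S topv 275.2 u [312.7, 371.7] bossface c [339.3, 318.0] boss u [320.5, 358.2] T boss umax 422.4 T v [163.2, 214.1] T back umin 387.6 rimtop u [397.7, 410.3]
[592.5, -212] 65 S topv 273.5 u [312.7, 371.9] bossface c [339.4, 316.5] boss u [320.5, 358.3] T boss umax 423.0 T v [162.7, 213.8] T back umin 388.0 rimtop u [398.2, 410.8]
[592.5, -212] 70 S topv 271.8 u [312.7, 372.1] bossface c [339.4, 315.0] boss u [320.6, 358.5] T boss umax 423.6 T v [162.1, 213.5] T back umin 388.3 rimtop u [398.6, 411.3]
```

```bash
python3 plan.py "593 -214 200 -0.115"
```

```text
grasp at [ 385.4 -389.4  298.1] yaw 0.2951 rp [3.1394e+00 1.6000e-03] t 11.78 F [1.3 1.1 0.4] M [ 0.08 -0.02 -0.  ] open 0.995
[0.2498, -0.1076, 0.0975, 0.0025, 0.0011, 0.4102] dist 289 deg 24
```

Request:
drive_tool --targets '[0.2498,-0.1076,0.0975,0.002,0.001,0.4102,0.7,0.2498,-0.1076,0.0975,0.002,0.001,0.4102,0.7,0.2498,-0.1076,0.0975,0.002,0.001,0.4102,0.7,0.2498,-0.1076,0.0975,0.002,0.001,0.4102,0.7,0.2498,-0.1076,0.0975,0.002,0.001,0.4102,0.7,0.2498,-0.1076,0.0975,0.002,0.001,0.4102,0.7,0.2498,-0.1076,0.0975,0.002,0.001,0.4102,0.7,0.2498,-0.1076,0.0975,0.002,0.001,0.4102,0.7,0.2498,-0.1076,0.0975,0.002,0.001,0.4102,0.7,0.2498,-0.1076,0.0975,0.002,0.001,0.4102,0.7]'

```text
clock: 12.62
eef_pos: [593.9, -206.8, 254.0]
tcp_rot: [-3.14, 0.001, -0.104]
contact_force: [0.5, -0.6, 0.6]
opening: 0.7
```

```bash
python3 plan.py "593 -214 123 -0.115"
```

```text
grasp at [ 593.9 -206.7  200.1] yaw -0.1035 rp [-3.1401e+00  8.0000e-04] t 12.62 F [ 0.5 -0.6  0.6] M [-0.02  0.    0.02] open 0.7
[-0.0001, 0.0074, 0.0771, -0.0015, 0.0008, 0.0115] dist 77 deg 1
```

Request:
drive_tool --targets '[0,0.0074,0.02,-0.0015,0.001,0.0115,0.7,0,0.0074,0.045,-0.0015,0.001,0.0115,0.7,0,0.0074,0.066,-0.0015,0.001,0.0115,0.6,0,0.0074,0.0771,-0.0015,0.001,0.0115,0.6,0,0.0074,0.0771,-0.0015,0.001,0.0115,0.6,0,0.0074,0.0771,-0.0015,0.001,0.0115,0.6]'

```text
clock: 13.12
eef_pos: [592.9, -215.3, 177.6]
tcp_rot: [-3.142, -0.001, -0.118]
contact_force: [0.7, -0.2, 0.4]
opening: 0.601
```

```bash
python3 plan.py "593 -214 123 -0.115"; python3 - <<'E'
from h import *
f=grab_frame("side"); i=f["color"][225:335,285:395]; cv2.imwrite("pics/c5.png",cv2.resize(cv2.convertScaleAbs(i,alpha=1.4),None,fx=5,fy=5,interpolation=cv2.INTER_CUBIC))
E
```

```text
grasp at [ 593.  -215.3  123.7] yaw -0.1177 rp [-3.1416e+00 -1.0000e-03] t 13.12 F [ 0.7 -0.2  0.4] M [-0.02  0.01  0.02] open 0.601
[-0.0001, -0.0013, 0.0007, 0.0, -0.001, -0.0027] dist 1 deg 0
```

View pics/c5.png

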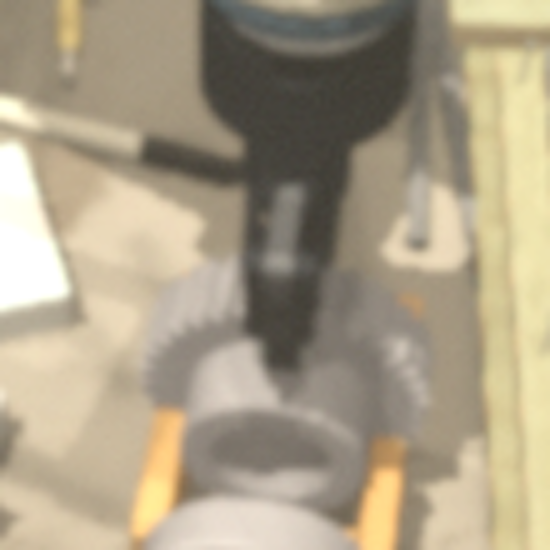

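The near finger's tip is over the boss at side pixel (341,298). It is centred on the gear, whose rim spans u 314–371, and it straddles the plate. I close gently.

Request:
drive_tool --targets '[0,0,0,0,0,0,0.2,0,0,0,0,0,0,0.2,0,0,0,0,0,0,0.2,0,0,0,0,0,0,0.2,0,0,0,0,0,0,0.2]' --force 20

```text
clock: 13.58
eef_pos: [594.1, -214.8, 178.5]
tcp_rot: [3.141, -0.003, -0.117]
contact_force: [-0.8, -0.5, 6.2]
opening: 0.324
```

```bash
python3 plan.py
```

```text
grasp at [ 594.3 -214.8  124.6] yaw -0.1166 rp [ 3.141  -0.0034] t 13.58 F [-0.8 -0.5  6.2] M [0.02 0.12 0.05] open 0.324
```

Request:
drive_tool --targets '[0,0,0,0,0,0,0.42,0,0,-0.002,0,0.003,0,0.42,0,0,-0.002,0,0.003,0,0.42,0,0,-0.002,0,0.003,0,0.2,0,0,-0.002,0,0.003,0,0.2,0,0,-0.002,0,0.003,0,0.2,0,0,-0.002,0,0.003,0,0.2]' --force 110

```text
clock: 14.17
eef_pos: [593.5, -214.3, 179.6]
tcp_rot: [-3.141, -0.004, -0.117]
contact_force: [-1.6, 1.9, 5.4]
opening: 0.296
```

```bash
python3 plan.py
```

```text
grasp at [ 593.7 -214.3  125.7] yaw -0.1168 rp [-3.1412 -0.0045] t 14.17 F [-1.6  1.9  5.4] M [0.36 0.26 0.01] open 0.296
```

Request:
drive_tool --targets '[0,0,-0.01,0,0.004,0,0.2,0,0,-0.025,0,0.004,0,0.2,0,0,-0.045,0,0.004,0,0.2,0,0,-0.07,0,0.004,0,0.2,0,0,-0.095,0,0.004,0,0.2,0,0,-0.12,0,0.004,0,0.2,0,0,-0.14,0,0.004,0,0.2,0,0,-0.14,0,0.004,0,0.2,0,0,-0.14,0,0.004,0,0.2]'

```text
clock: 14.92
eef_pos: [592.7, -214.5, 319.5]
tcp_rot: [3.141, -0.009, -0.117]
contact_force: [0.0, -0.6, -6.2]
opening: 0.295
```

```bash
python3 plan.py "653.1 -45.7 265 0.2346"; python3 - <<'E'
from h import *
import pickle
F={n:grab_frame(n) for n in("top","side")}; pickle.dump(F,open("F6.pkl","wb"))
i=F["side"]["color"][180:300,290:410]; cv2.imwrite("pics/c6.png",cv2.resize(cv2.convertScaleAbs(i,alpha=1.3),None,fx=5,fy=5,interpolation=cv2.INTER_CUBIC))
E
```

```text
grasp at [ 593.2 -214.5  265.6] yaw -0.1169 rp [ 3.1414 -0.0095] t 14.92 F [ 0.  -0.6 -6.2] M [ 0.04  0.02 -0.02] open 0.295
[0.0403, -0.1747, 0.0009, 0.0018, -0.0094, -0.3515] dist 179 deg 20
```

View pics/c6.png

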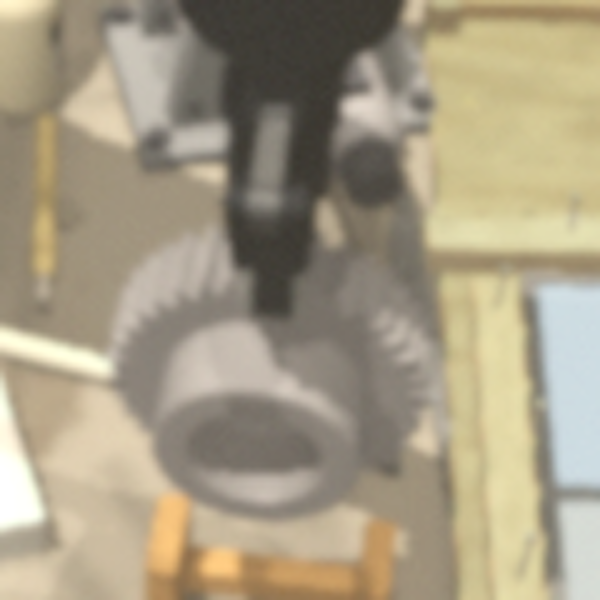

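```bash
python3 - <<'E'
from h import *
import pickle
from scipy.optimize import least_squares
F=pickle.load(open("F6.pkl","rb"));T,S=F["top"],F["side"]
y=np.array([np.sin(.117),np.cos(.117),0]); x=np.array([y[1],-y[0],0]); g=np.array([593.2,-214.5,265.6])
t=np.linspace(0,2*np.pi,241)
def bb(dx,dz,off,rad):
    P=np.array([proj(S,g+y*off+x*(dx+rad*np.cos(a))+np.array([0,0,dz+rad*np.sin(a)])) for a in t]); return np.r_[P.min(0),P.max(0)]
px=lambda u,v:np.array([u/5+290-.4,v/5+180-.4])
meas=np.r_[px(152,387),px(360,520)]
for off in(-44,-46,-48):
    r=least_squares(lambda p:bb(p[0],p[1],off,37)-meas,[0,-55]); print(off,r.x,np.round(r.fun,2))
rim=bb(r.x[0],r.x[1],-14,58); print("rim pred",rim,"meas l",px(112,0)[0],"r",px(440,0)[0], "rim back",bb(r.x[0],r.x[1],14,58),"top meas",px(0,230))
# thread end centre, side view: crop c6 disc (372,168)
print("thread end pred S",proj(S,[640.2,-15,100]),"meas",px(372,170))
# key/shaft check
E
```

```text
-44 [ -2.42848106 -63.57233386] [-0.21 -0.67  0.19  0.77]
-46 [ -2.2392467  -61.24047782] [-0.28 -0.71  0.26  0.82]
-48 [ -2.0500309  -58.90876831] [-0.36 -0.75  0.34  0.88]
rim pred [311.14719649 233.22275578 375.69772925 277.5989823 ] meas l 312.0 r 377.6 rim back [313.77422547 221.97348702 376.92724658 266.3380412 ] top meas [289.6 225.6]
thread end pred S [365.10738509 218.2315009 ] meas [364.  213.6]
```

The gear is held (about 0.63 kg). Its boss face is centred at side pixel (341,270), about 60 mm below the grasp point. The thread end is visible at (364,214). I carry it to the shaft end.

```bash
python3 plan.py "649.6 -47 265 0.2346" "649.6 -47 160 0.2346"
```

```text
grasp at [ 592.1 -214.1  263.3] yaw -0.1168 rp [-3.1408 -0.0054] t 15.02 F [-0.9  0.  -6.2] M [0.04 0.01 0.05] open 0.296
[0.0379, -0.1727, -0.0014, 0.0002, -0.0054, -0.3514] dist 177 deg 20
[0.0374, -0.1726, 0.1036, 0.0002, -0.0054, -0.3514] dist 205 deg 20
```

Request:
drive_tool --targets '[0.0095,-0.0432,0,0,-0.005,-0.1,0.2,0.019,-0.0863,0,0,-0.005,-0.2,0.2,0.028,-0.1295,0,0,-0.005,-0.3,0.2,0.0379,-0.1727,0,0,-0.005,-0.3514,0.2,0.0379,-0.1727,0.02,0,-0.005,-0.3514,0.2,0.0379,-0.1727,0.05,0,-0.005,-0.3514,0.2,0.0375,-0.1727,0.08,0,-0.005,-0.3514,0.2,0.0374,-0.1726,0.095,0,-0.005,-0.3514,0.2,0.0374,-0.1726,0.1036,0,-0.005,-0.3514,0.2,0.0374,-0.1726,0.1036,0,-0.005,-0.3514,0.2,0.0374,-0.1726,0.1036,0,-0.005,-0.3514,0.2]'

```text
clock: 15.93
eef_pos: [650.7, -47.6, 215.1]
tcp_rot: [3.14, -0.001, 0.234]
contact_force: [0.3, -0.1, -4.8]
opening: 0.287
```

```bash
python3 plan.py "642.6 -17.8 160 0.2346"
```

```text
grasp at [650.7 -47.6 161.2] yaw 0.2344 rp [ 3.1402e+00 -1.4000e-03] t 15.93 F [ 0.3 -0.1 -4.8] M [ 0.03 -0.01  0.03] open 0.287
[-0.0009, -0.0308, 0.0012, 0.0014, -0.0014, -0.0002] dist 31 deg 0
```

Request:
drive_tool --targets '[-0.0009,-0.008,0.0012,0.0014,-0.0014,0,0.2,-0.0009,-0.016,0.0012,0.0014,-0.0014,0,0.2,-0.0009,-0.024,0.0012,0.0014,-0.0014,0,0.2,-0.0009,-0.0308,0.0012,0.0014,-0.0014,0,0.2,-0.0009,-0.0308,0.0012,0.0014,-0.0014,0,0.2,-0.0009,-0.0308,0.0012,0.0014,-0.0014,0,0.2]'

```text
clock: 16.43
eef_pos: [642.9, -17.0, 215.1]
tcp_rot: [3.141, -0.002, 0.236]
contact_force: [-0.2, -0.1, -5.9]
opening: 0.293
```

```bash
python3 plan.py "642.6 -17.8 160 0.2346"
```

```text
grasp at [643.  -17.1 161.2] yaw 0.2358 rp [ 3.1408e+00 -2.1000e-03] t 16.43 F [-0.2 -0.1 -5.9] M [ 0.07 -0.01  0.04] open 0.293
[-0.0004, 0.0007, 0.0012, 0.0008, -0.0021, 0.0012] dist 1 deg 0
```

No contact, so the thread is inside the bore. I probe downward.

Request:
drive_tool --targets '[0,0,0.003,0,0,0,0.2,0,0,0.006,0,0,0,0.2,0,0,0.008,0,0,0,0.2,0,0,0.01,0,0,0,0.2,0,0,0.0115,0,0,0,0.2,0,0,0.013,0,0,0,0.2,0,0,0.013,0,0,0,0.2]'

```text
clock: 17.02
eef_pos: [643.8, -17.9, 203.6]
tcp_rot: [3.141, -0.004, 0.234]
contact_force: [-3.4, 0.2, 10.7]
opening: 0.293
```

```bash
python3 plan.py "642.6 -17.8 160 0.2346"
```

```text
grasp at [644.  -17.9 149.7] yaw 0.2343 rp [ 3.1406 -0.0038] t 17.02 F [-3.4  0.2 10.7] M [ 0.28  0.68 -0.02] open 0.293
[-0.0011, -0.0004, -0.0104, 0.001, -0.0038, -0.0003] dist 10 deg 0
```

Request:
drive_tool --targets '[0,0,-0.005,0,0,0,0.2,0,0,-0.01,0,0,0,0.2,0,0,-0.014,0,0,0,0.2,0,0,-0.017,0,0,0,0.2,0,0,-0.019,0,0,0,0.2,0,0,-0.021,0,0,0,0.2,0,0,-0.021,0,0,0,0.2]'

```text
clock: 17.6
eef_pos: [642.9, -17.8, 222.8]
tcp_rot: [3.141, -0.002, 0.235]
contact_force: [-0.4, -0.4, -5.7]
opening: 0.295
```

```bash
python3 plan.py "642.6 -17.8 160 0.2346"
```

```text
grasp at [643.  -17.8 168.9] yaw 0.2345 rp [ 3.141e+00 -1.700e-03] t 17.6 F [-0.4 -0.4 -5.7] M [0.03 0.02 0.01] open 0.295
[-0.0003, 0.0, 0.0089, 0.0006, -0.0017, -0.0001] dist 9 deg 0
```

Request:
drive_tool --targets '[0,0,-0.001,0,0,0,0.2,0,0,-0.002,0,0,0,0.2,0,0,-0.003,0,0,0,0.2,0,0,-0.004,0,0,0,0.2,0,0,-0.004,0,0,0,0.2,0,0,-0.004,0,0,0,0.2]'

```text
clock: 18.1
eef_pos: [642.3, -17.7, 225.2]
tcp_rot: [-3.142, 0.0, 0.235]
contact_force: [3.2, 0.8, -21.8]
opening: 0.295
```

```bash
python3 plan.py "642.6 -17.8 160 0.2346"
```

```text
grasp at [642.2 -17.7 171.3] yaw 0.2346 rp [-3.1416e+00  3.0000e-04] t 18.1 F [  3.2   0.8 -21.8] M [-0.08 -0.7  -0.05] open 0.295
[0.0003, 0.0002, 0.0113, 0.0, 0.0003, 0.0] dist 11 deg 0
```

Request:
drive_tool --targets '[0,0,0.004,0,0,0,0.2,0,0,0.008,0,0,0,0.2,0,0,0.0118,0,0,0,0.2,-0.003,0,0.0118,0,0,0,0.2,-0.006,0,0.0118,0,0,0,0.2,-0.008,0,0.0118,0,0,0,0.2,-0.01,0,0.0118,0,0,0,0.2,-0.0115,0,0.0118,0,0,0,0.2,-0.0115,0,0.0118,0,0,0,0.2]'

```text
clock: 18.85
eef_pos: [633.1, -20.1, 215.4]
tcp_rot: [3.141, -0.006, 0.234]
contact_force: [6.7, 2.3, -10.2]
opening: 0.299
```

```bash
python3 plan.py "642.6 -17.8 161 0.2346"
```

```text
grasp at [633.5 -20.1 161.5] yaw 0.2343 rp [ 3.1407 -0.0063] t 18.85 F [  6.7   2.3 -10.2] M [ 0.47 -1.32  0.01] open 0.299
[0.0097, -0.0001, 0.0006, 0.0009, -0.0063, -0.0003] dist 10 deg 0
```

Request:
drive_tool --targets '[0.005,0,0,0,0,0,0.2,0.01,0,0,0,0,0,0.2,0.014,0,0,0,0,0,0.2,0.017,0,0,0,0,0,0.2,0.019,0,0,0,0,0,0.2,0.021,0,0,0,0,0,0.2,0.023,0,0,0,0,0,0.2,0.023,0,0,0,0,0,0.2]'

```text
clock: 19.52
eef_pos: [653.6, -15.1, 214.4]
tcp_rot: [3.141, 0.0, 0.235]
contact_force: [-1.7, -0.3, -3.8]
opening: 0.291
```

```bash
python3 plan.py "642.6 -17.8 161 0.2346"
```

```text
grasp at [653.6 -15.2 160.5] yaw 0.2347 rp [3.1413e+00 3.0000e-04] t 19.52 F [-1.7 -0.3 -3.8] M [-0.11  0.45 -0.02] open 0.291
[-0.0113, 0.0, -0.0005, 0.0003, 0.0003, 0.0001] dist 11 deg 0
```

Request:
drive_tool --targets '[-0.005,0,0,0,0,0,0.2,-0.0103,0,-0.0006,0,0,0,0.2,-0.0103,0,-0.0006,0,0,0,0.2,-0.0103,-0.004,-0.0006,0,0,0,0.2,-0.0103,-0.008,-0.0006,0,0,0,0.2,-0.0103,-0.012,-0.0006,0,0,0,0.2,-0.0103,-0.015,-0.0006,0,0,0,0.2,-0.0103,-0.018,-0.0006,0,0,0,0.2,-0.0103,-0.021,-0.0006,0,0,0,0.2,-0.0103,-0.021,-0.0006,0,0,0,0.2]'

```text
clock: 20.35
eef_pos: [639.0, 3.7, 215.3]
tcp_rot: [3.141, -0.001, 0.235]
contact_force: [0.3, -0.9, -4.7]
opening: 0.294
```

```bash
python3 plan.py "638.9 2.9 161.1 0.2346"
```

```text
grasp at [639.1   3.7 161.4] yaw 0.2351 rp [ 3.1414e+00 -1.4000e-03] t 20.35 F [ 0.3 -0.9 -4.7] M [0.07 0.03 0.02] open 0.294
[-0.0003, 0.0008, 0.0003, 0.0002, -0.0014, 0.0005] dist 1 deg 0
```

Request:
drive_tool --targets '[0,-0.003,0,0,0,0,0.2,0,-0.006,0,0,0,0,0.2,0,-0.009,0,0,0,0,0.2,0,-0.012,0,0,0,0,0.2,0,-0.015,0,0,0,0,0.2,0,-0.018,0,0,0,0,0.2,0,-0.018,0,0,0,0,0.2]'

```text
clock: 20.93
eef_pos: [634.8, 21.1, 215.3]
tcp_rot: [3.141, -0.001, 0.235]
contact_force: [-0.9, 0.2, -6.4]
opening: 0.294
```

```bash
python3 plan.py "638.9 2.9 161.1 0.2346"
```

```text
grasp at [634.8  21.1 161.4] yaw 0.2349 rp [ 3.1413e+00 -1.4000e-03] t 20.93 F [-0.9  0.2 -6.4] M [ 0.01 -0.04  0.01] open 0.294
[-0.0002, 0.0186, 0.0003, 0.0003, -0.0014, 0.0003] dist 19 deg 0
```

Request:
drive_tool --targets '[0,-0.004,0,0,0,0,0.2,0,-0.008,0,0,0,0,0.2,0,-0.012,0,0,0,0,0.2,0,-0.016,0,0,0,0,0.2,0,-0.02,0,0,0,0,0.2,0,-0.024,0,0,0,0,0.2,0,-0.028,0,0,0,0,0.2,0,-0.032,0,0,0,0,0.2,0,-0.036,0,0,0,0,0.2,0,-0.036,0,0,0,0,0.2]'

```text
clock: 21.77
eef_pos: [626.3, 56.2, 215.5]
tcp_rot: [3.142, -0.001, 0.235]
contact_force: [-2.7, 1.8, -1.9]
opening: 0.294
```

```bash
python3 plan.py "618.5 75.9 161.1 0.2346"
```

```text
grasp at [626.4  56.2 161.6] yaw 0.2347 rp [ 3.1415e+00 -1.3000e-03] t 21.77 F [-2.7  1.8 -1.9] M [ 0.12  0.46 -0.11] open 0.294
[-0.003, -0.0209, 0.0005, 0.0001, -0.0013, 0.0001] dist 21 deg 0
```

Request:
drive_tool --targets '[-0.0003,-0.004,0,0,0,0,0.2,-0.0003,-0.008,0,0,0,0,0.2,-0.0005,-0.012,0,0,0,0,0.2,-0.0005,-0.014,0,0,0,0,0.2,-0.0005,-0.016,0,0,0,0,0.2,-0.0005,-0.018,0,0,0,0,0.2,-0.0005,-0.02,0,0,0,0,0.2,-0.0005,-0.02,0,0,0,0,0.2]'

```text
clock: 22.43
eef_pos: [621.4, 75.2, 215.4]
tcp_rot: [3.141, -0.002, 0.235]
contact_force: [-1.5, -1.9, -0.5]
opening: 0.294
```

```bash
python3 plan.py "618.5 75.9 161.1 0.2346"
```

```text
grasp at [621.5  75.2 161.5] yaw 0.2347 rp [ 3.1413e+00 -1.6000e-03] t 22.43 F [-1.5 -1.9 -0.5] M [-0.48  0.24 -0.05] open 0.294
[-0.0027, -0.0014, 0.0004, 0.0003, -0.0016, 0.0001] dist 3 deg 0
```

Request:
drive_tool --targets '[0,-0.001,0,0,0,0,0.2,0,-0.002,0,0,0,0,0.2,0,-0.003,0,0,0,0,0.2,0,-0.004,0,0,0,0,0.2,0,-0.005,0,0,0,0,0.2,0,-0.005,0,0,0,0,0.2]'

```text
clock: 22.93
eef_pos: [620.9, 77.8, 215.5]
tcp_rot: [3.137, -0.002, 0.236]
contact_force: [2.1, -13.9, -0.7]
opening: 0.295
```

```bash
python3 plan.py "618.5 75.9 161.1 0.2346"
```

```text
grasp at [621.1  77.5 161.6] yaw 0.236 rp [ 3.1369e+00 -2.0000e-03] t 22.93 F [  2.1 -13.9  -0.7] M [-3.04 -0.43  0.22] open 0.295
[-0.0028, 0.0012, 0.0005, 0.0047, -0.002, 0.0014] dist 3 deg 0
```

Request:
drive_tool --targets '[0,0.001,0,0,0,0,0.45,0,0.002,0,0,0,0,0.45,0,0.002,0,0,0,0,0.45,0,0.002,0,0,0,0,0.45,0,0.002,0,0,0,0,0.45,0,0.002,-0.015,0,0,0,0.45,0,0.002,-0.035,0,0,0,0.45,0,0.002,-0.06,0,0,0,0.45,0,0.002,-0.1,0,0,0,0.45,0,0.002,-0.14,0,0,0,0.45]'

```text
clock: 23.77
eef_pos: [619.8, 78.0, 355.9]
tcp_rot: [-3.141, 0.001, 0.235]
contact_force: [1.7, -0.3, 0.3]
opening: 0.446
```

```bash
python3 plan.py "480 -250 300 0.2346"
```

```text
grasp at [619.7  78.  302. ] yaw 0.2348 rp [-3.1415e+00  7.0000e-04] t 23.77 F [ 1.7 -0.3  0.3] M [-0.01 -0.08 -0.01] open 0.446
[-0.2123, 0.2865, 0.0021, -0.0001, 0.0007, 0.0002] dist 357 deg 0
```

Request:
drive_tool --targets '[-0.2123,0.2865,0,0,0,0,0.45,-0.2123,0.2865,0,0,0,0,0.45,-0.2123,0.2865,0,0,0,0,0.45,-0.2123,0.2865,0,0,0,0,0.45,-0.2123,0.2865,0,0,0,0,0.45,-0.2123,0.2865,0,0,0,0,0.45,-0.2123,0.2865,0,0,0,0,0.45,-0.2123,0.2865,0,0,0,0,0.45,-0.2123,0.2865,0,0,0,0,0.45,-0.2123,0.2865,0,0,0,0,0.45,-0.2123,0.2865,0,0,0,0,0.45]'

```text
clock: 24.68
eef_pos: [480.2, -251.1, 355.2]
tcp_rot: [3.141, -0.002, 0.232]
contact_force: [0.1, 0.1, 0.2]
opening: 0.447
```

```bash
python3 plan.py; python3 - <<'E'
from h import *
import pickle
out=np.zeros((600,800,3),np.uint8)
F={n:grab_frame(n) for n in("top","side")}; pickle.dump(F,open("F7.pkl","wb"))
for n,b,x,y,s in(("top",(215,140,325,230),0,0,4),("side",(285,110,405,245),440,0,3)  ,("top",(160,140,480,290),0,370,1.5)):
    i=cv2.resize(cv2.convertScaleAbs(F[n]["color"][b[1]:b[3],b[0]:b[2]],alpha=1.2),None,fx=s,fy=s,interpolation=cv2.INTER_CUBIC); out[y:y+i.shape[0],x:x+i.shape[1]]=i
cv2.imwrite("pics/c7.png",out)
T,S=F["top"],F["side"]; sh=np.array([613.5,91,100]); d=np.array([-.2325,.9726,0]); xm=np.array([.9726,.2325,0])
for o in(0,-28): print(o,"T rim top",proj(T,sh+d*o+[0,0,58]),"ends",proj(T,sh+d*o+xm*58),proj(T,sh+d*o-xm*58))
print("boss end top T",proj(T,sh+d*-60+[0,0,37]),"S boss face c",proj(S,sh+d*-60), "rim S top",proj(S,sh+[0,0,58]))
E
```

```text
grasp at [ 480.3 -251.1  301.3] yaw 0.2319 rp [ 3.1413e+00 -1.9000e-03] t 24.68 F [0.1 0.1 0.2] M [0.02 0.03 0.01] open 0.447
0 T rim top [264.41525325 166.71608545] ends [262.52225955 148.71162042] [272.45317941 197.97462678]
-28 T rim top [277.4595564  163.99228188] ends [274.63621725 146.20348067] [284.81575549 195.35521123]
boss end top T [292.8174553  163.41771564] S boss face c [359.10016146 203.87009005] rim S top [354.00153176 168.3757331 ]
```

View pics/c7.png

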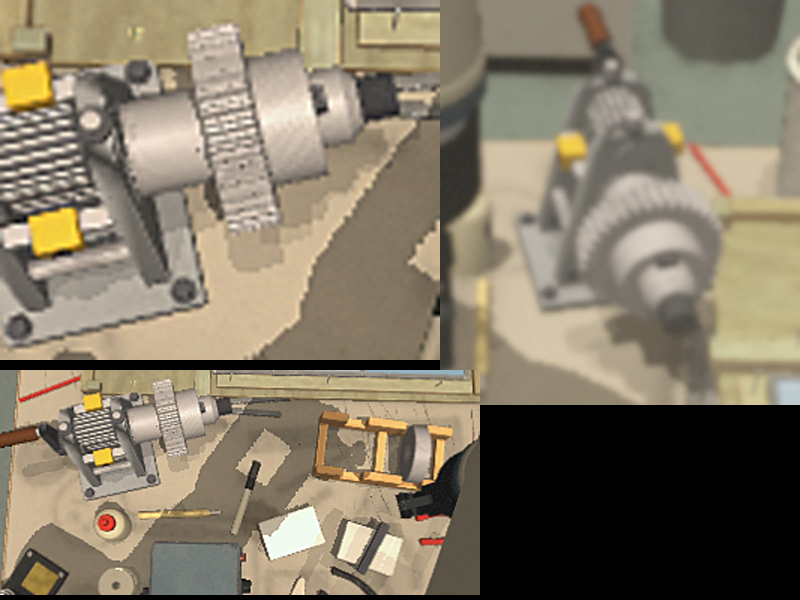

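```bash
python3 - <<'E'
from h import *
import pickle
F=pickle.load(open("F7.pkl","rb"));T=F["top"];T0=pickle.load(open("top2.pkl","rb"))
g=cv2.cvtColor(T["color"],cv2.COLOR_BGR2GRAY);g0=cv2.cvtColor(T0["color"],cv2.COLOR_BGR2GRAY)
ax=np.array([613.5,91,0]); d=np.array([-.2325,.9726,0])
for z,v in((158,166),(158,165),(158,164)): print("rim row",v,list(zip(range(258,302),g[v,258:302].tolist())))
s=lambda f,u,v,z:(onplane(f,u,v,z)-[613.5,91,z])@d
for z,(us,v) in {158:((264,265,266,267,278,279,280,281),165),137:((293,294,295,296,297),164),127:((264,265,266),168),114:((313,314,315),161)}.items(): print(z,[(u,round(float(s(T,u,v,z)),1)) for u in us])
print("old shoulder rows",[(v,g0[v,258:272].tolist()) for v in(166,168,170)],"thread end",g0[162,306:320].tolist(),g[162,306:320].tolist())
E
```

```text
rim row 166 [(258, 138), (259, 139), (260, 142), (261, 144), (262, 146), (263, 93), (264, 102), (265, 183), (266, 188), (267, 146), (268, 110), (269, 148), (270, 140), (271, 164), (272, 184), (273, 194), (274, 175), (275, 139), (276, 145), (277, 99), (278, 70), (279, 185), (280, 176), (281, 182), (282, 178), (283, 178), (284, 184), (285, 189), (286, 192), (287, 192), (288, 194), (289, 195), (290, 191), (291, 193), (292, 209), (293, 106), (294, 76), (295, 76), (296, 68), (297, 207), (298, 193), (299, 191), (300, 191), (301, 165)]
rim row 165 [(258, 127), (259, 129), (260, 134), (261, 136), (262, 137), (263, 92), (264, 102), (265, 119), (266, 160), (267, 163), (268, 167), (269, 190), (270, 181), (271, 182), (272, 134), (273, 150), (274, 177), (275, 134), (276, 193), (277, 165), (278, 118), (279, 176), (280, 172), (281, 167), (282, 167), (283, 178), (284, 173), (285, 181), (286, 188), (287, 179), (288, 183), (289, 185), (290, 187), (291, 196), (292, 204), (293, 103), (294, 73), (295, 74), (296, 103), (297, 205), (298, 197), (299, 197), (300, 198), (301, 167)]
rim row 164 [(258, 111), (2
[... 472 characters left out ...]
 (299, 185), (300, 193), (301, 142)]
158 [(264, 0.1), (265, -1.9), (266, -4.0), (267, -6.0), (278, -28.7), (279, -30.7), (280, -32.8), (281, -34.9)]
137 [(293, -60.1), (294, -62.2), (295, -64.3), (296, -66.5), (297, -68.6)]
127 [(264, 3.5), (265, 1.3), (266, -0.8)]
114 [(313, -105.1), (314, -107.2), (315, -109.4)]
old shoulder rows [(166, [131, 134, 136, 136, 136, 135, 137, 107, 137, 155, 164, 140, 118, 114]), (168, [145, 146, 145, 147, 147, 148, 154, 105, 154, 136, 163, 161, 162, 169]), (170, [155, 160, 160, 161, 158, 164, 167, 127, 166, 165, 149, 165, 165, 166])] thread end [53, 57, 58, 60, 58, 57, 54, 59, 47, 70, 119, 85, 81, 114] [59, 58, 64, 62, 62, 57, 56, 59, 52, 71, 126, 90, 81, 117]
```

```bash
python3 -c "
from rig import *
print(sense()['contact_force'],sense()['clock']); print(sign_off())"
```

```text
[ 1.46345584  0.3480372  -0.34962207] 24.7833
the job is handed in; nothing more can be done
None
```

The job is handed in, at about 25 s on the robot's clock; `sign_off` gives no verdict, so what follows rests on my own checks.

**What I did:**
- **Crank:** I caged the handle and turned it about 1.05 rad, so the keyseat faced up.
- **Key:** I gripped the 60 mm key high, laid it in the seat and let go. There was almost no vertical force on the way down.
- **Gear:** I lifted it from the rack and probed its bore against the shaft thread to centre it. I then slid it over the key until it met the shoulder at about 14 N, released it and moved the arm clear.

**Last checks:**
- **Gear seating:** Measured in the top view, the gear face is within about 1 mm of the shoulder, with the boss outward. The boss end reads about -59 to -60 mm, where 60 mm is expected.
- **Key:** Its end shows at about -66 mm, as it should for a key in the seat.
- **Other items:** The bottle stands, and the plain wheel and long key look undisturbed.

**What disagreed:**
- **Gear height:** The camera estimates of its axis height in the rack ranged from 55 to 68 mm, and those of its drop below the grasp point from 57 to 61 mm. The thread probing settled it at about 61 mm.
- **Bore probing:** Free travel came out 2 mm over the calculated value, which I put down to flex in the grip.
- **Key depth:** I judged it from the lowering height and from the gear passing over it freely, and did not measure it directly at the end.

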